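Warm a batch of silver boxes and zero the peak pointer

TASK

Get the silversmith's warming plate ready for the next batch: stand every silver pill box upright on the floor of the tray while it waits at its bracketed loading place, gripping the boxes as lightly as you can because they dent. When all are in, slide the loaded tray by its bridge handle, never lifting it off the plate, until it stands squarely centred over the round heater mark. Only then turn the gauge's reset knob anticlockwise all the way back against its zero stop, and leave the other things on the bench alone.

Things in the scene. Friction and masses are not known exactly. Their poses are not given: they have to be found in the camera images.
- box1: one of up to five alike thin-walled silver pill boxes (some starts have fewer: None if absent): closed and round with a lid, 34 mm across, 20 mm high, about 50 g, standing upright on the bench. Origin: centre of its underside, z up. Rigid here, but a real one dents: fingers must press on it with less than 70 N in all (both pads summed)
- box2: one of up to five alike thin-walled silver pill boxes (some starts have fewer: None if absent): closed and round with a lid, 34 mm across, 20 mm high, about 50 g, standing upright on the bench. Origin: centre of its underside, z up. Rigid here, but a real one dents: fingers must press on it with less than 70 N in all (both pads summed)
- box3: one of up to five alike thin-walled silver pill boxes (some starts have fewer: None if absent): closed and round with a lid, 34 mm across, 20 mm high, about 50 g, standing upright on the bench. Origin: centre of its underside, z up. Rigid here, but a real one dents: fingers must press on it with less than 70 N in all (both pads summed)
- box4: one of up to five alike thin-walled silver pill boxes (some starts have fewer: None if absent): closed and round with a lid, 34 mm across, 20 mm high, about 50 g, standing upright on the bench. Origin: centre of its underside, z up. Rigid here, but a real one dents: fingers must press on it with less than 70 N in all (both pads summed)
- box5: one of up to five alike thin-walled silver pill boxes (some starts have fewer: None if absent): closed and round with a lid, 34 mm across, 20 mm high, about 50 g, standing upright on the bench. Origin: centre of its underside, z up. Rigid here, but a real one dents: fingers must press on it with less than 70 N in all (both pads summed)
- tray: low aluminium tray, 290 mm (x) by 110 mm (y), rim 10 mm high, 4 mm thick, floor 4 mm thick, about 0.5 kg. Origin: centre of its underside. At the start it stands on the plate on the load mark, its x along the plate's to 0.06 rad. A bridge handle crosses it at x = 0. The boxes fit in a row along x, up to three on each side of the handle, at x = +-40, 81, 122 mm, y = 0
- tray_handle (a point): middle of the tray's handle bar: steel, 110 mm long (tray's y), 10 mm thick (tray's x: pinch it this way), 14 mm high, its centre 62 mm and its top 69 mm above the tray's underside; carried by two posts at tray y = +-52 mm, 10 mm in x, 6 mm in y
- plate: fixed dark steel bench warming plate, 330 mm (x) by 340 mm (y), 15 mm thick, flat top. Origin: centre of its underside on the bench; turned a few degrees from start to start. The two marks lie on it side by side along its y, 160 mm apart; which is left and which right varies
- heat_mark: the heater: two concentric metal circles (124 and 90 mm across) with a disc in the middle, flush with the plate's top. Origin: its centre, at the plate's top surface
- load_mark: the loading place: four metal corner brackets, flush with the plate's top, framing a rectangle of 304 by 128 mm in which the tray stands at the start. Origin: its centre, at the plate's top surface
- gauge: fixed grey peak-temperature gauge lying on the bench, 125 x 125 x 30 mm, with a round white dial (112 mm) on top; the knob stands in its middle. Origin: centre of its underside; the thick zero line and a small stop pin are at the dial's -x side
- reset (a joint): angle of the reset knob with the peak pointer, rad: 0 = pointer on the zero line against the zero stop, growing clockwise seen from above, up to 4.8; starts between 2 and 4.4. Turning it anticlockwise from above takes it back to zero. Light friction (0.04 N m), stays where it is left, hard stop at 0
- reset_grip (a point): grip point on the knob's vertical axis, 58 mm above the bench: a black bar grip 42 mm long, 14 mm thick, from 38 to 70 mm above the bench, on a disc 44 mm across (32 to 40 mm above the bench). It turns with the knob: its x runs along the bar, and is the gauge's x at joint value 0; pinch across y. The pointer (no obstacle) points to -x
- flux_jar: bystander: small jar with a white cap, 56 mm across, 70 mm high. Origin: centre of its underside
- file_brush: bystander: bench brush lying on the bench, about 200 mm long. Origin under its middle
- bench_block: bystander: round steel block, 60 mm across, 35 mm high. Origin: centre of its underside
There are look-alikes about, which are no part of the job. What is shaped like the box1 but green or purple is not meant.

How it is judged:
By the outcome, as a careful person would: the job done as asked, in the order asked, and still so for the second after the job is handed in, with the robot touching nothing.
Of box1, box2, box3, box4, box5 only 3 to 5 are there at a start; the rules pass over those that are not, and their reading is None.
At some moment in a run one of box1, box2, box3, box4, box5 may be knocked a few centimetres aside while the robot is not near it.
It also fails if it takes over 210 s, if anything falls off the work surface, if the arm or the gripper's body presses on something with over 40 N, if the wrist force passes 120 N, or if a joint passes its speed limit or range.

ROBOT

A 6-joint arm with a two-finger parallel gripper is mounted at the origin on the work surface. World frame = base frame: x ahead of the robot, y to its left, z up, the work surface at z = 0. Lengths are in m, angles in rad, forces in N, time in s.
With the tool pointing down it reaches from about 0.35 to 0.875 m from the base axis. Payload 15.5 kg.
Tool frame: the origin (TCP) lies on the centre line of the jaws, within the pads' length; the fingertips stand 25 mm ahead of it and the grasp point (between the pads) lies 6 mm ahead of it (bot.tip_extent is the distance from the TCP to the fingertips, in m); z points along the fingers, x is the direction in which the jaws open and shut, and the axes are right-handed (so a half turn about z gives the same grasp; the last joint's range is limited). The gripper opens to 85 mm and grips with 20 to 120 N. Pads are 22 mm wide; open, the fingers measure 114 mm over their backs; the gripper's body (76 mm by 85 mm) begins 54 mm behind the grasp point. The pads swing forward as they close: fully open they stand 13 mm farther back than shut.
Start: joints at [1.137, 0.494, 1.345, -0, 1.302, -0.096], TCP at [0.208, 0.589, 0.256] pointing down, gripper open.
Joint ranges: [-2.91, 2.91], [-0.82, 2.16], [0.22, 2.67], [-1.22, 4.37], [0.12, 2.79], [-3.08, 3.08]. Speed limits (rad/s): [1.89, 1.89, 2.57, 3.01, 3.01, 3.01].

INTERFACE

Orientations are given as a rotation vector (axis times angle).
In Python, from workcell import bot, get_image, camera_info, job gives the robot as it stands.
- The arm moves only by the tool move_arm, never from a script. Its argument "motion" is a list that holds one entry, the list of rows, each a list of 7 numbers: the shift along the tool's x, y, z in mm, then the turn, a rotation vector about the tool's x, y, z in rad, then the opening, from 0 (shut) to 1 (fully open). A call has 1 to 5 rows; each row shifts and turns the commanded pose from where the row before left it, along the tool's axes as they then stand; what a row does not reach is not made up. A row lasts 1/8 s, in which the tool goes at most 62.5 mm and 10.7 degrees, less where a joint would pass 70% of its speed; a pose out of reach is approached as far as the arm can. A call is refused whole if a number of a shift passes 62.5 or a number of a turn 0.188, either way. A call with a gripper value outside its range is refused whole. The fingers move at their own pace and stop on an object; "grip_force" is the grip in N (left out, the last holds). Time passes only in rows, so rows that do not move let the fingers close. It gives the time, the measured TCP pose, the force and the opening at its end, in the units of the state.
- bot.sense(): the state, without advancing time (a new reading comes with each control period).
- get_image(name): name is "scene" or "top" or "wrist"; returns the picture (480x640x3 uint8, red, green, blue); there is no depth.
- camera_info(name): a dict with "mtx" (3x3 intrinsics, pixels), "pose" (4x4, takes a point from camera to world coordinates). Camera axes: x right, y down, z forward; pixel columns grow to the right and rows downward; lengths in m; the calibration is good to about 2 mm. A picture is of the moment at which its call begins: read the wrist's pose just before it. camera_info takes no time and is no camera call; for the wrist camera it gives the pose at the moment of the call.
- job.close_job(): hands the job in, once; it reports no verdict.
The state is a dict: "time": time; "joint_pos": joint angles; "qd": joint speeds; "effort": joint torques, N m; "eef_pos": TCP position; "ee_rot": TCP orientation; "contact_force": force on the tool from outside, world axes, zero at the start; "wrist_torque": the same for the moment, N m; "opening": finger opening in m.
Only numpy, scipy, OpenCV 4.12 (cv2) and the standard library are available. Lean on these libraries where they do the work, as an engineer would, in place of code of your own. Each camera call takes 0.05 s, during which the arm holds its last target.

## Working session

There is one attempt and no reset: what is moved stays moved. The work goes in short steps, Python scripts to look and compute and a tool call to move; the robot and the scene stay as the last step left them, time stands still between calls to the robot, and variables do not carry over. Pictures are saved under pics/ and viewed, and the job is handed in when it is done.

Besides the shell and the picture viewer there is one more tool, called after "Call:" by a JSON object that holds its "api" and its "payload". move_arm: Moves the arm, as the interface text tells. Its arguments: {"type":"object","properties":{"motion":{"type":"array"},"grip_force":{"type":"number"}},"required":["motion"]}

```bash
mkdir -p pics; ls
python3 - <<'E'
from workcell import bot,get_image,camera_info,job
import cv2,numpy as np
s=bot.sense();print(s)
for n in ["scene","top","wrist"]:
    c=camera_info(n);print(n,np.round(c["mtx"],1).tolist(),np.round(c["pose"],4).tolist())
    cv2.imwrite(f"pics/{n}0.png",get_image(n)[:,:,::-1])
E
```

```text
pics
{'time': 0.0, 'joint_pos': array([ 1.13648362e+00,  4.94217217e-01,  1.34613350e+00, -3.19852194e-05,
        1.30250212e+00, -9.54845520e-02]), 'qd': array([ 0.00010185,  0.00030396,  0.00132436,  0.00017283, -0.0017017 ,
       -0.00078285]), 'effort': array([ 4.47146895e-04, -8.82181406e+01, -3.83862448e+01,  8.89677767e-05,
        9.99393611e-03,  4.67001814e-05]), 'eef_pos': array([0.20759528, 0.58916374, 0.25567827]), 'ee_rot': array([ 2.56364306e+00,  1.81472599e+00, -1.69290839e-03]), 'contact_force': array([0.03428815, 0.40670313, 0.25388054]), 'wrist_torque': array([ 0.01515258, -0.04159144, -0.01353499]), 'opening': 0.08532176203027378}
scene [[512.7, 0.0, 313.5], [0.0, 512.7, 237.2], [0.0, 0.0, 1.0]] [[-0.6365, 0.5438, -0.5469, 1.0974], [0.7712, 0.4568, -0.4434, 0.4889], [0.0086, -0.704, -0.7101, 0.8591], [0.0, 0.0, 0.0, 1.0]]
top [[565.0, 0.0, 325.6], [0.0, 565.0, 238.6], [0.0, 0.0, 1.0]] [[0.0083, -0.9892, 0.1461, 0.3118], [-0.9998, -0.0053, 0.0205, 0.0092], [-0.0195, -0.1462, -0.9891, 1.3778], [0.0, 0.0, 0.0, 1.0]]
wrist [[352.9, 0.0, 322.8], [0.0, 352.9, 242.8], [0.0, 0.0, 1.0]] [[0.3326, 0.9026, 0.2733, 0.1383], [0.9431, -0.3179, -0.0978, 0.6124], [-0.0014, 0.2902, -0.957, 0.3729], [0.0, 0.0, 0.0, 1.0]]
```

View pics/top0.png

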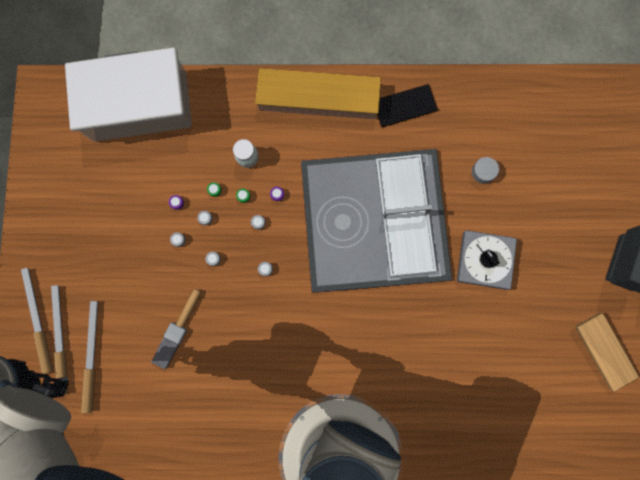

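View pics/scene0.png

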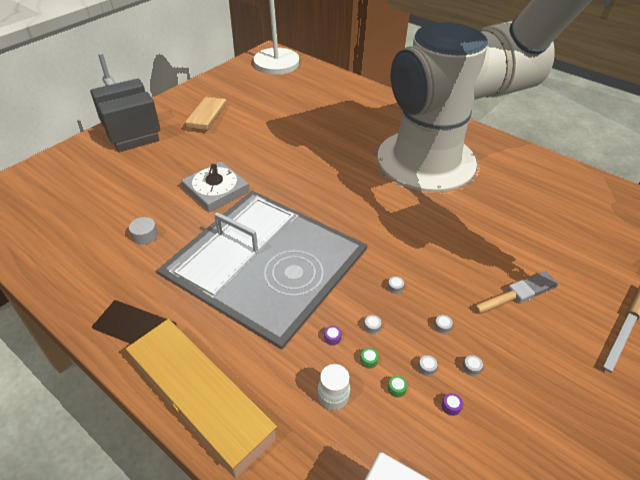

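View pics/wrist0.png

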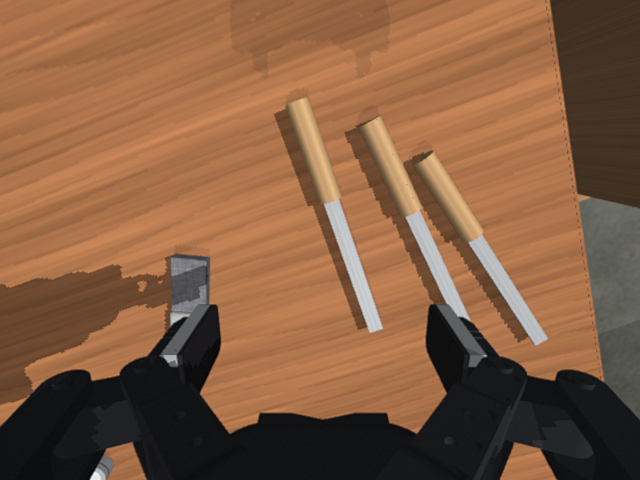

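The top view shows five silver boxes at about (204,217), (177,240), (258,222), (212,258) and (265,269). The look-alikes are green at (214,188) and (243,195), and purple at (176,202) and (277,194). The tray is on the right over the load brackets, and the heater mark is left at (343,221). The gauge is at (489,260).

```bash
cat > h.py <<'E'
from workcell import bot,get_image,camera_info,job
import cv2,numpy as np
from scipy.spatial.transform import Rotation as R
def ray(n,uv,z,info=None):
    c=info or camera_info(n);K=np.array(c["mtx"]);T=np.array(c["pose"])
    uv=np.atleast_2d(np.array(uv,float));d=np.c_[uv,np.ones(len(uv))]@np.linalg.inv(K).T@T[:3,:3].T
    o=T[:3,3];return (o+d*((z-o[2])/d[:,2])[:,None])[:,:2]
def proj(n,P,info=None):
    c=info or camera_info(n);K=np.array(c["mtx"]);T=np.array(c["pose"])
    p=(np.atleast_2d(P)-T[:3,3])@T[:3,:3];q=p@K.T;return q[:,:2]/q[:,2:]
def crop(im,x0,y0,x1,y1,s,f):
    cv2.imwrite(f,cv2.resize(im[y0:y1,x0:x1,::-1],None,fx=s,fy=s,interpolation=cv2.INTER_CUBIC))
def st():
    s=bot.sense();M=R.from_rotvec(s["ee_rot"]).as_matrix()
    return s,M
def go(p,yaw=None):
    """remaining shift in tool axes (mm) from here to TCP p, and yaw change (about tool z)"""
    s,M=st();d=M.T@(np.array(p)-s["eef_pos"])*1000
    y=np.arctan2(M[1,0],M[0,0])
    o="t=%.2f shift "%s["time"]+str(np.round(d,1))+" yaw %.3f"%y
    if yaw is not None:
        dy=(yaw-y+np.pi)%(2*np.pi)-np.pi;o+=" turn_z %.3f"%(-dy)
    o+=" j "+str(np.round(s["joint_pos"],2))+" F "+str(np.round(s["contact_force"],1))+" op %.4f"%s["opening"]
    print(o)
def boxes(n="top",im=None):
    im=get_image(n) if im is None else im
    hsv=cv2.cvtColor(im,cv2.COLOR_RGB2HSV)
    m=((hsv[:,:,1]<50)&(hsv[:,:,2]>110)).astype(np.uint8)
    k,l,s,c=cv2.connectedComponentsWithStats(m)
    return im,m,[(c[i],s[i]) for i in range(1,k) if s[i][4]>30]
E
python3 - <<'E'
from h import *
im=cv2.imread("pics/top0.png")[:,:,::-1]
crop(im,150,170,310,290,5,"pics/c1.png")
crop(im,290,140,540,300,3.2,"pics/c2.png")
_,m,b=boxes(im=im)
for c,s in b: print(np.round(c,1),s,np.round(ray("top",c,.02),4))
print(bot.tip_extent)
go([0.2,.5,.25],1.57)
E
```

```text
[320.9  42.9] [   65     0   574   131 38565] [[1.0188 0.0536]]
[356.7   2.9] [351   0  10   9  31] [[ 1.1288 -0.0382]]
[363.6   9.5] [360   4   8  13  40] [[ 1.1105 -0.056 ]]
[636.2  25. ] [631  16   9  17  67] [[ 1.0657 -0.7487]]
[242.8 150.7] [233 139  21  26 383] [[0.7328 0.2457]]
[374.3 220. ] [  308   154   137   132 15083] [[ 0.5588 -0.0811]]
[486.2 168.2] [474 157  25  23 449] [[ 0.6894 -0.3567]]
[213.  188.4] [209 184   9   9  59] [[0.6363 0.3167]]
[276.3 192.6] [272 189   9   8  59] [[0.6262 0.1597]]
[242.  194.5] [238 191   9   8  60] [[0.621  0.2443]]
[174.9 201.1] [171 197   9   9  63] [[0.6038 0.4098]]
[203.8 217.1] [198 211  13  14 138] [[0.5641 0.3367]]
[257.2 221.3] [251 215  13  14 140] [[0.5542 0.205 ]]
[487. 259.] [ 459  231   57   57 2312] [[ 0.4647 -0.3511]]
[176.4 238.8] [170 233  14  13 139] [[0.5097 0.4016]]
[212.  258.1] [206 252  13  14 142] [[0.4629 0.3127]]
[264.4 268.4] [258 262  13  14 146] [[0.4388 0.1846]]
[ 30.8 299.8] [ 21 268  20  64 441] [[0.3589 0.7484]]
[ 56.4 318.8] [ 51 286  11  66 446] [[0.3142 0.6824]]
[ 90.9 334.7] [ 86 301  11  69 456] [[0.2772 0.5961]]
[173.5 333.1] [161 323  24  21 269] [[0.2826 0.398 ]]
[323.4 430.4] [ 279  398  119   82 2859] [[0.0636 0.0385]]
[ 14.7 444.8] [   0  402   44   78 2035] [[0.023  0.7575]]
[368.9 455.5] [356 449  28  13  73] [[ 0.0095 -0.0664]]
0.025
t=0.15 shift [-86.7  22.5   5.9] yaw 1.232 turn_z -0.338 j [ 1.14  0.49  1.35 -0.    1.3  -0.1 ] F [0.6 0.5 0.9] op 0.0854
```

View pics/c1.png

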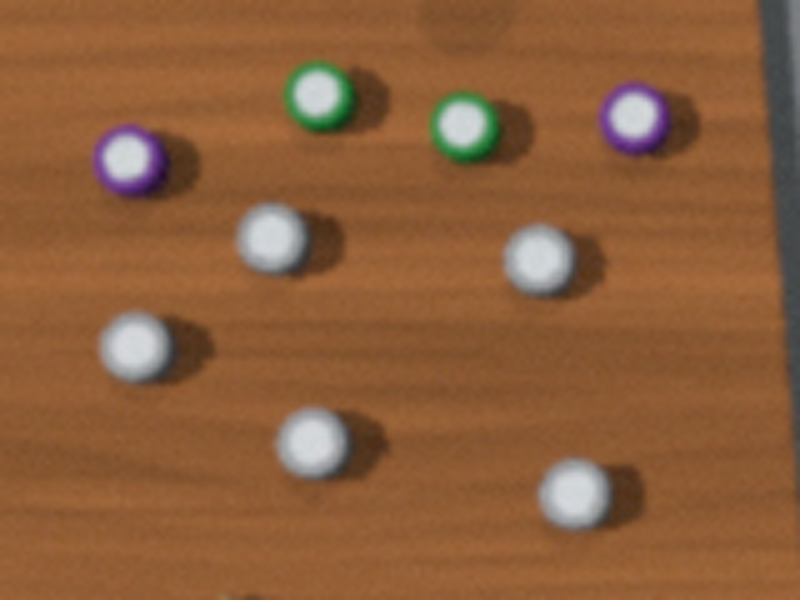

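View pics/c2.png

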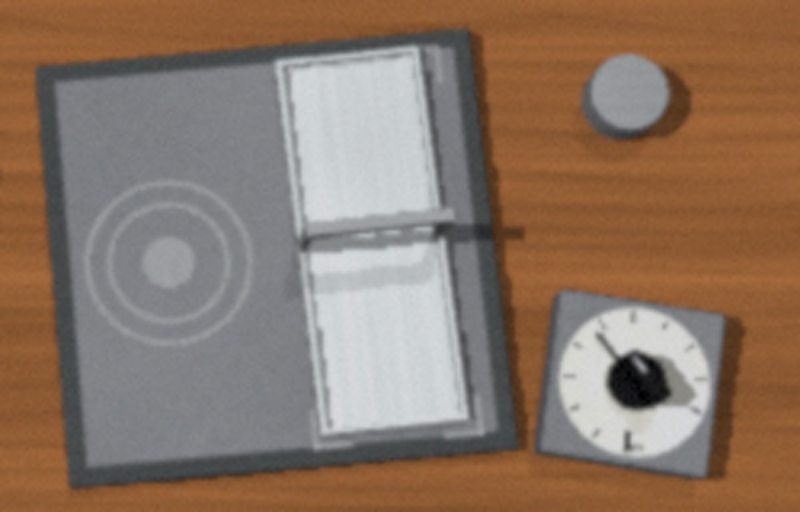

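The close crop confirms it: the five chosen boxes have plain silver walls, while the look-alikes have clearly green or purple walls. Next I measure the tray, marks and gauge.

```bash
cat >> h.py <<'E'
def trayfit(im,box=(300,148,450,292),th=195):
    g=cv2.cvtColor(im,cv2.COLOR_RGB2GRAY);x0,y0,x1,y1=box
    m=np.zeros_like(g);m[y0:y1,x0:x1]=(g[y0:y1,x0:x1]>th)
    m=cv2.morphologyEx(m,cv2.MORPH_CLOSE,np.ones((3,3)))
    k,l,s,c=cv2.connectedComponentsWithStats(m)
    big=np.isin(l,[i for i in range(1,k) if s[i][4]>300])
    pts=np.argwhere(big)[:,::-1].astype(np.float32)
    return big,pts
E
python3 - <<'E'
from h import *
im=cv2.imread("pics/top0.png")[:,:,::-1]
big,pts=trayfit(im)
for z in (.019,.025):
    w=ray("top",pts,z).astype(np.float32)
    r=cv2.minAreaRect(w*1000);print(z,r)
crop(np.dstack([big.astype(np.uint8)*255]*3),290,140,540,300,3.2,"pics/m.png")
g=cv2.cvtColor(im,cv2.COLOR_RGB2GRAY)
# plate outer: dark edge vs wood
hsv=cv2.cvtColor(im,cv2.COLOR_RGB2HSV)
m=((hsv[:,:,1]<70)).astype(np.uint8);m[:, :295]=0;m[:,453:]=0;m[:145]=0;m[295:]=0
k,l,s,c=cv2.connectedComponentsWithStats(m);i=1+np.argmax(s[1:,4])
p=np.argwhere(l==i)[:,::-1].astype(np.float32);w=ray("top",p,.015).astype(np.float32)*1000
print("plate",cv2.minAreaRect(w))
# disc
sub=g[205:240,328:360];t=(sub>135).astype(np.uint8)
k,l,s,c=cv2.connectedComponentsWithStats(t);print(s,c+[328,205]);i=1+np.argmax(s[1:,4])
print("heat",ray("top",c[i]+[328,205],.015))
E
```

```text
0.019 ((571.2646484375, -158.01467895507812), (281.40679931640625, 98.19182586669922), 7.119469165802002)
0.025 ((570.1189575195312, -157.27609252929688), (280.1641845703125, 97.75825500488281), 7.119467258453369)
plate ((561.8391723632812, -82.68051147460938), (327.59881591796875, 337.99810791015625), 5.411476135253906)
[[  0   0  32  35 721]
 [  0   0  10   7  26]
 [ 11   0   2   1   2]
 [ 19   0  13  14  43]
 [ 31   0   1   1   1]
 [  6   9  17  17 227]
 [ 31  15   1   1   1]
 [  0  20  32  15  98]
 [ 31  34   1   1   1]] [[343.46879334 221.64216366]
 [331.92307692 207.03846154]
 [339.5        205.        ]
 [354.58139535 209.34883721]
 [359.         205.        ]
 [342.17180617 221.60352423]
 [359.         220.        ]
 [344.62244898 235.43877551]
 [359.         239.        ]]
heat [[ 0.5552665  -0.00287675]]
```

View pics/m.png

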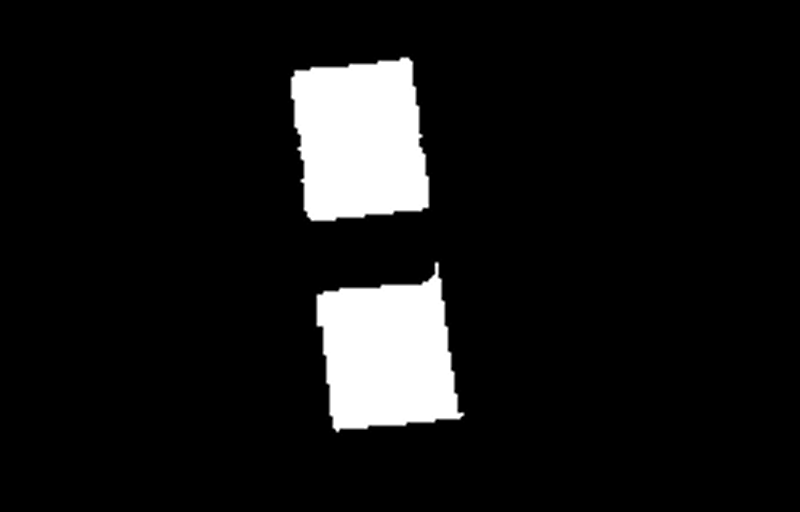

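Call:
{"api": "move_arm", "payload": {"motion": [[[0, 0, 0, 0, 0, -0.154, 0.62], [0, 0, 0, 0, 0, -0.154, 0.62], [0, 0, 0, 0, 0, -0.155, 0.62], [0, 0, 30, 0, 0, 0, 0.62], [0, 0, 0, 0, 0, 0, 0.62]]], "grip_force": 20}}

```text
time: 0.78
eef_pos: [0.2072, 0.5883, 0.2244]
ee_rot: [2.079, 2.354, -0.006]
contact_force: [-0.3, -0.7, 0.7]
opening: 0.053
```

Run:
```python
from h import *
go([.5097,.4016,.15],1.695)
```

```text
t=0.78 shift [-222.4  277.3   74.6] yaw 1.695 turn_z -0.000 j [ 1.14  0.52  1.38 -0.    1.24 -0.56] F [-0.3 -0.7  0.7] op 0.0530
```

Call:
{"api": "move_arm", "payload": {"motion": [[[-37, 46, 12, 0, 0, 0, 0.62], [-37, 46, 12, 0, 0, 0, 0.62], [-37, 46, 12, 0, 0, 0, 0.62], [-37, 46, 12, 0, 0, 0, 0.62], [-37, 46, 12, 0, 0, 0, 0.62]]]}}

```text
time: 1.4
eef_pos: [0.4608, 0.4335, 0.1671]
ee_rot: [2.079, 2.355, 0.002]
contact_force: [0.4, 1.2, 0.7]
opening: 0.0528
```

Run:
```python
from h import *
go([.5097,.4016,.15],1.695)
c=camera_info("wrist")
im=get_image("wrist");cv2.imwrite("pics/w1.png",im[:,:,::-1])
```

```text
t=1.40 shift [-37.8  44.6  17.1] yaw 1.695 turn_z -0.000 j [ 0.66  0.6   1.43  0.    1.12 -1.03] F [0.4 1.2 0.7] op 0.0528
```

View pics/w1.png

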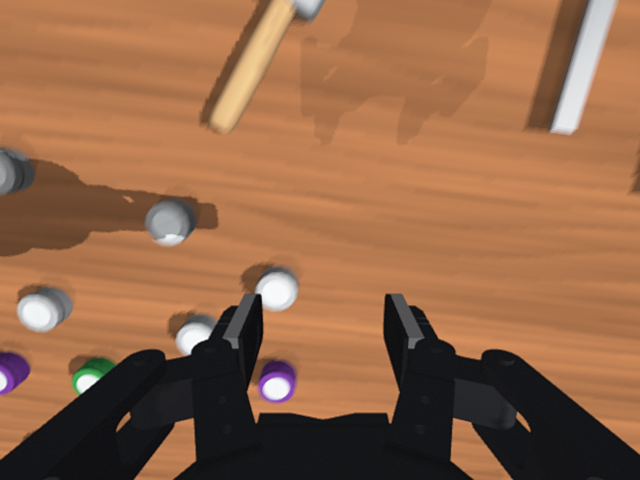

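The wrist view shows the target box at (275,290). The other silvers are at (170,222), (195,335) and (42,308), with purple at (277,382) and green at (92,378).

```bash
cat >> h.py <<'E'
def wbox(near,f=None,z=.02):
    """wrist/top view: silver lid centre nearest world point"""
    c=camera_info("wrist");im=get_image("wrist")
    if f: cv2.imwrite(f,im[:,:,::-1])
    uv=proj("wrist",[[*near,z]],c)[0]
    hsv=cv2.cvtColor(im,cv2.COLOR_RGB2HSV)
    m=((hsv[:,:,1]<60)&(hsv[:,:,2]>95)).astype(np.uint8)
    k,l,s,cc=cv2.connectedComponentsWithStats(m)
    o=[]
    for i in range(1,k):
        if s[i][4]<150: continue
        cn,_=cv2.findContours((l==i).astype(np.uint8),cv2.RETR_EXTERNAL,cv2.CHAIN_APPROX_NONE)
        (a,r)=cv2.minEnclosingCircle(cn[0]);o.append((np.linalg.norm(np.array(a)-uv),np.round(a,1),round(r,1),s[i][4],np.round(ray("wrist",[a],z,c)[0],4)))
    for q in sorted(o,key=lambda q:q[0])[:3]:print(q,"expected uv",np.round(uv))
E
python3 - <<'E'
from h import *
wbox((.5097,.4016))
E
```

```text
(np.float64(1.8768906843019224), array([284.1, 280.9]), 22.7, np.int32(1340), array([0.5081, 0.4014])) expected uv [284. 283.]
(np.float64(95.78333896374872), array([201.6, 331.4]), 19.7, np.int32(748), array([0.5623, 0.3365])) expected uv [284. 283.]
(np.float64(100.75273016778966), array([283. , 383.5]), 12.5, np.int32(427), array([0.6062, 0.4091])) expected uv [284. 283.]
```

Run:
```python
from h import *
go([.509,.4015,.06],1.695)
```

```text
t=1.50 shift [-34.9  41.6 106.1] yaw 1.690 turn_z -0.005 j [ 0.66  0.6   1.42 -0.    1.12 -1.03] F [-0.7  1.3 -0.5] op 0.0528
```

Call:
{"api": "move_arm", "payload": {"motion": [[[-17, 21, 20, 0, 0, 0, 0.62], [-18, 21, 26, 0, 0, 0, 0.62], [0, 0, 30, 0, 0, 0, 0.62], [0, 0, 30, 0, 0, 0, 0.62], [0, 0, 0, 0, 0, 0, 0.62]]]}}

```text
time: 2.12
eef_pos: [0.5041, 0.4045, 0.0592]
ee_rot: [-2.079, -2.354, 0.005]
contact_force: [0.4, -0.0, 0.7]
opening: 0.0527
```

Run:
```python
from h import *
go([.509,.4015,.03],1.695)
wbox((.509,.4015),"pics/w2.png")
crop(get_image("scene"),400,240,540,400,4,"pics/s2.png")
```

```text
t=2.12 shift [-3.5  4.6 29.2] yaw 1.695 turn_z -0.000 j [ 0.58  0.75  1.46  0.    0.93 -1.11] F [ 0.4 -0.   0.7] op 0.0527
(np.float64(4.7520163098939205), array([317.5, 308. ]), 33.7, np.int32(3201), array([0.5115, 0.401 ])) expected uv [319. 304.]
(np.float64(212.29575139223337), array([140. , 189.5]), 45.4, np.int32(5249), array([0.4636, 0.316 ])) expected uv [319. 304.]
(np.float64(244.73668276851828), array([148. , 478.5]), 14.0, np.int32(160), array([0.6322, 0.3165])) expected uv [319. 304.]
```

View pics/w2.png

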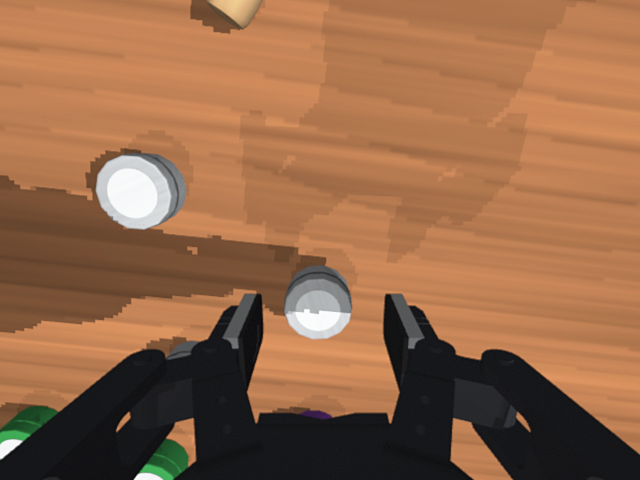

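View pics/s2.png

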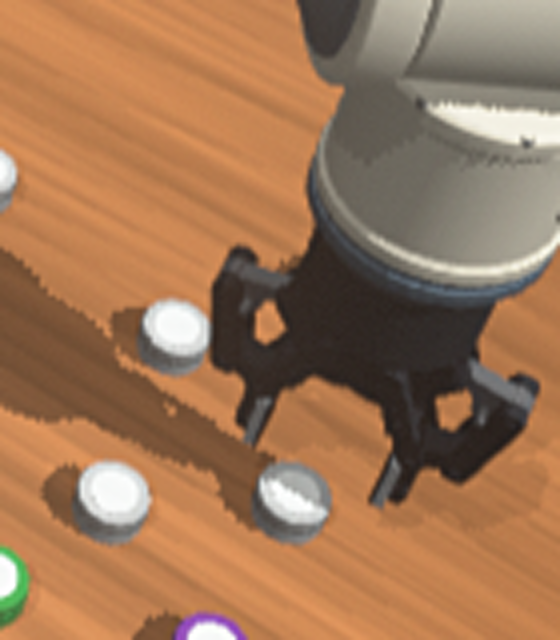

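Call:
{"api": "move_arm", "payload": {"motion": [[[-3.5, 5, 10, 0, 0, 0, 0.62], [0, 0, 10, 0, 0, 0, 0.62], [0, 0, 9, 0, 0, 0, 0.62], [0, 0, 0, 0, 0, 0, 0.62]]]}}

```text
time: 2.72
eef_pos: [0.5098, 0.4017, 0.0304]
ee_rot: [-2.079, -2.355, 0.002]
contact_force: [-0.3, 0.2, -0.1]
opening: 0.0531
```

Run:
```python
from h import *
go([.5095,.4015,.028],1.695)
im=get_image("wrist");crop(im,200,220,440,400,3.3,"pics/w3.png")
crop(get_image("scene"),400,260,540,400,4,"pics/s3.png")
```

```text
t=2.73 shift [-0.2 -0.3  2.4] yaw 1.695 turn_z 0.000 j [ 0.58  0.79  1.47 -0.    0.88 -1.12] F [-0.3  0.2 -0.1] op 0.0531
```

View pics/w3.png

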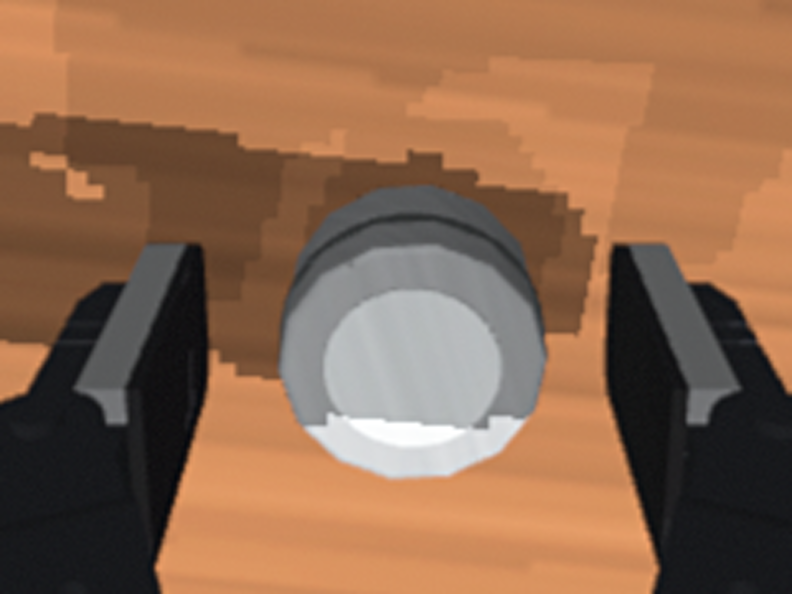

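View pics/s3.png

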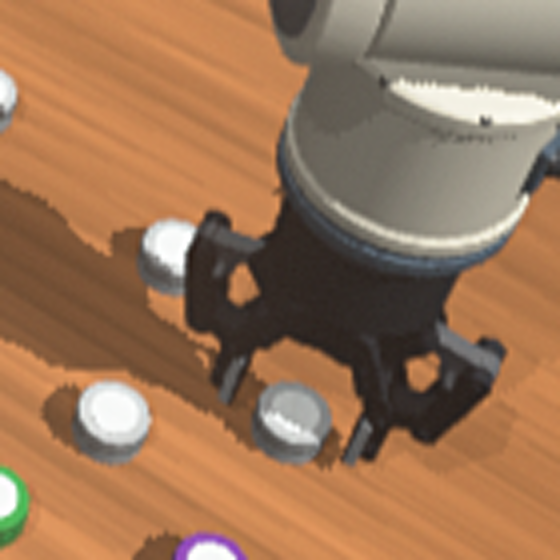

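Call:
{"api": "move_arm", "payload": {"motion": [[[0, 0, 1, 0, 0, 0, 0.4], [0, 0, 0, 0, 0, 0, 0.3], [0, 0, 0, 0, 0, 0, 0.3], [0, 0, 0, 0, 0, 0, 0.3], [0, 0, 0, 0, 0, 0, 0.3]]], "grip_force": 20}}

```text
time: 3.45
eef_pos: [0.5104, 0.4021, 0.0306]
ee_rot: [2.079, 2.355, 0.001]
contact_force: [-0.9, -0.3, 6.3]
opening: 0.0331
```

Run:
```python
from h import *
go([.5095,.4015,.028],1.695)
im=get_image("wrist");crop(im,200,220,440,400,3.3,"pics/w4.png")
```

```text
t=3.45 shift [-0.5 -1.   2.6] yaw 1.695 turn_z 0.000 j [ 0.58  0.79  1.47  0.    0.88 -1.12] F [-0.9 -0.3  6.3] op 0.0331
```

View pics/w4.png

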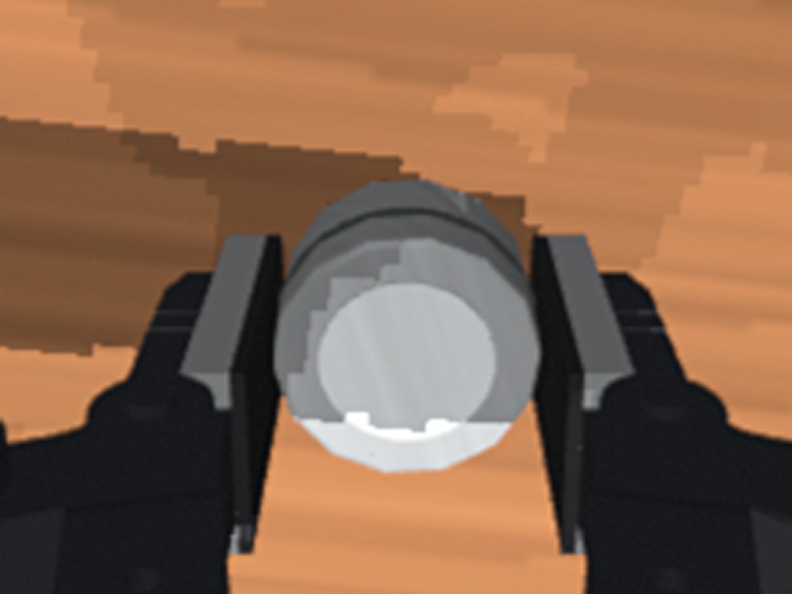

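Call:
{"api": "move_arm", "payload": {"motion": [[[0, 0, -10, 0, 0, 0, 0.3], [0, 0, -40, 0, 0, 0, 0.3], [0, 0, -50, 0, 0, 0, 0.3], [0, 0, -15, 0, 0, 0, 0.3], [0, 0, 0, 0, 0, 0, 0.3]]]}}

```text
time: 4.12
eef_pos: [0.5106, 0.4022, 0.1463]
ee_rot: [2.079, 2.355, 0.003]
contact_force: [-0.4, -0.1, -1.2]
opening: 0.033
```

```bash
cat >> h.py <<'E'
C=np.array([.571,-.1575]);A=.124
def slot(x): return C+x*np.array([np.cos(A),np.sin(A)])
E
python3 - <<'E'
from h import *
go([*slot(.122),.14],1.695)
im=get_image("wrist");cv2.imwrite("pics/w5.png",im[:,:,::-1])
E
```

```text
t=4.12 shift [-562.9  112.6    6.1] yaw 1.695 turn_z 0.000 j [ 0.58  0.64  1.4  -0.    1.1  -1.12] F [-0.4 -0.1 -1.2] op 0.0330
```

View pics/w5.png

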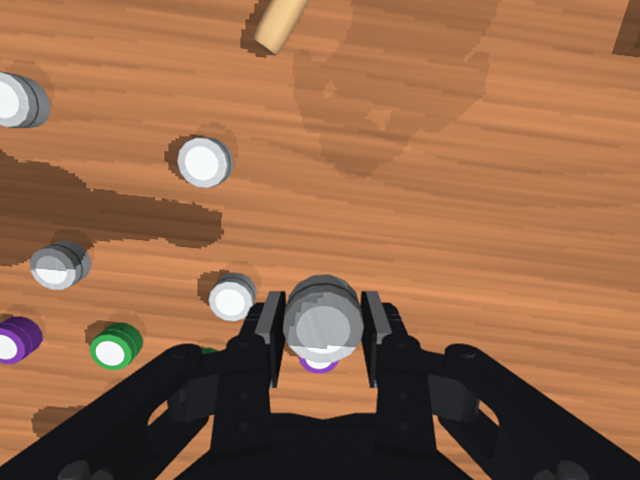

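The box is held level between the pads. I'm carrying it to the +122 mm slot.

Call:
{"api": "move_arm", "payload": {"motion": [[[-40, 8, 0, 0, 0, 0, 0.3], [-50, 10, 0, 0, 0, 0, 0.3], [-50, 10, 0, 0, 0, 0, 0.3], [-50, 10, 0, 0, 0, 0, 0.3], [-50, 10, 0, 0, 0, 0, 0.3]]]}}

```text
time: 4.8
eef_pos: [0.5871, 0.1681, 0.1435]
ee_rot: [-2.078, -2.354, 0.004]
contact_force: [1.1, 0.1, -0.7]
opening: 0.0328
```

Call:
{"api": "move_arm", "payload": {"motion": [[[-50, 10, 0, 0, 0, 0, 0.3], [-50, 10, 0, 0, 0, 0, 0.3], [-50, 10, 0, 0, 0, 0, 0.3], [-50, 10, 0, 0, 0, 0, 0.3], [-50, 10, 0, 0, 0, 0, 0.3]]]}}

```text
time: 5.42
eef_pos: [0.6677, -0.0736, 0.1432]
ee_rot: [-2.078, -2.353, 0.002]
contact_force: [1.1, 0.4, -0.2]
opening: 0.0331
```

Call:
{"api": "move_arm", "payload": {"motion": [[[-50, 10, 0, 0, 0, 0, 0.3], [-15, 3, 0, 0, 0, 0, 0.3], [0, 0, 0, 0, 0, 0, 0.3], [0, 0, 0, 0, 0, 0, 0.3]]]}}

```text
time: 5.92
eef_pos: [0.6885, -0.1335, 0.1445]
ee_rot: [-2.077, -2.355, 0.001]
contact_force: [-0.4, 0.6, -0.7]
opening: 0.0331
```

Run:
```python
from h import *
go([*slot(.122),.10],1.695)
im=get_image("wrist");cv2.imwrite("pics/w6.png",im[:,:,::-1])
```

```text
t=5.92 shift [-9.4  2.5 44.5] yaw 1.696 turn_z 0.001 j [-0.28  0.71  1.25  0.    1.18 -1.97] F [-0.4  0.6 -0.7] op 0.0331
```

View pics/w6.png

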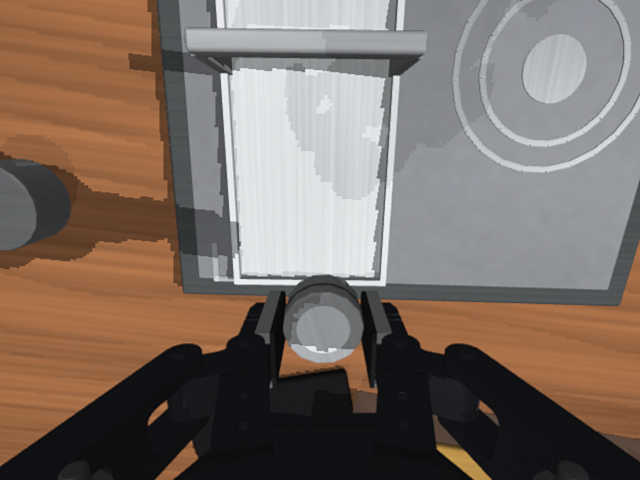

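The wrist view shows the tray's far rim corners at about (236,283) and (386,285), and the handle bar across (187..427, 42).

Run:
```python
from h import *
r=ray("wrist",[[236,284],[386,286]],.025);print(r)
h=ray("wrist",[[187,30],[427,32],[187,52],[426,52]],.084);print(h)
print(np.arctan2(*(r[0]-r[1])[::-1]), r.mean(0)-.145*np.array([np.cos(A),np.sin(A)]))
print(proj("wrist",[[*slot(0),.084],[*slot(.145),.025]]))
```

```text
[[ 0.72574876 -0.19391484]
 [ 0.71372669 -0.08540444]]
[[ 0.57841321 -0.20988962]
 [ 0.56579865 -0.10360493]
 [ 0.58726865 -0.20976235]
 [ 0.57372502 -0.10237345]]
-1.460454489289631 [ 0.57585105 -0.1575936 ]
[[305.72180119  27.97343611]
 [311.98581626 278.88164966]]
```

```bash
sed -i 's/^C=.*/C=np.array([.5735,-.157]);A=.117/' h.py
python3 - <<'E'
from h import *
crop(get_image("wrist"),160,220,440,340,2.8,"pics/w7.png")
go([*slot(.114),.06],1.69)
E
```

```text
t=6.03 shift [-10.   -3.3  85.1] yaw 1.696 turn_z 0.006 j [-0.28  0.71  1.25  0.    1.18 -1.97] F [0.1 0.1 0.3] op 0.0332
```

View pics/w7.png

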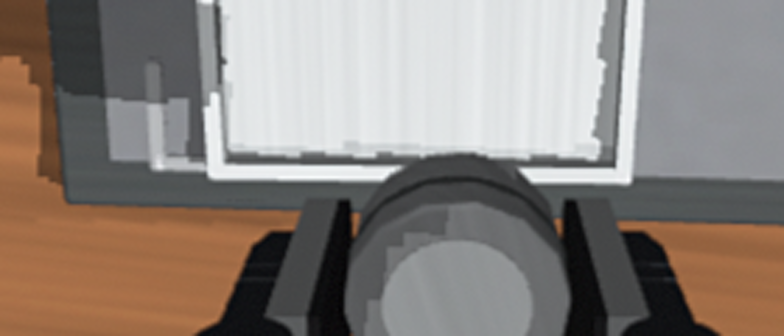

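Call:
{"api": "move_arm", "payload": {"motion": [[[-10, -3, 15, 0, 0, 0, 0.3], [0, 0, 25, 0, 0, 0, 0.3], [0, 0, 25, 0, 0, 0, 0.3], [0, 0, 15, 0, 0, 0, 0.3], [0, 0, 0, 0, 0, 0, 0.3]]]}}

```text
time: 6.65
eef_pos: [0.6867, -0.1451, 0.0639]
ee_rot: [-2.078, -2.354, 0.002]
contact_force: [-0.3, -1.0, -1.3]
opening: 0.0326
```

Run:
```python
from h import *
go([*slot(.114),.050],1.69)
im=get_image("wrist");cv2.imwrite("pics/w8.png",im[:,:,::-1])
```

```text
t=6.65 shift [ 1.4  0.3 13.9] yaw 1.695 turn_z 0.005 j [-0.29  0.8   1.3  -0.    1.04 -1.99] F [-0.3 -1.  -1.3] op 0.0326
```

View pics/w8.png

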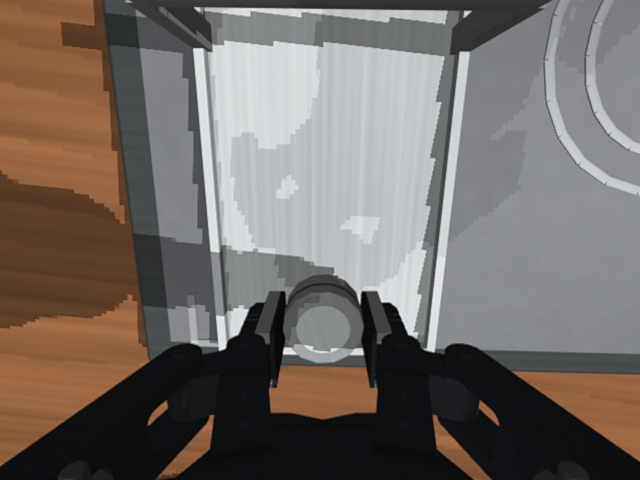

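Call:
{"api": "move_arm", "payload": {"motion": [[[0, 0, 6, 0, 0, 0, 0.3], [0, 0, 4, 0, 0, 0, 0.3], [0, 0, 2, 0, 0, 0, 0.3], [0, 0, 1, 0, 0, 0, 0.3], [0, 0, 0, 0, 0, 0, 0.3]]]}}

```text
time: 7.32
eef_pos: [0.6874, -0.1452, 0.0523]
ee_rot: [-2.079, -2.355, -0.0]
contact_force: [-0.2, -0.3, -0.4]
opening: 0.0333
```

Call:
{"api": "move_arm", "payload": {"motion": [[[0, 0, 1, 0, 0, 0, 0.3], [0, 0, 1, 0, 0, 0, 0.3], [0, 0, 0.5, 0, 0, 0, 0.3], [0, 0, 0, 0, 0, 0, 0.3]]]}}

```text
time: 7.82
eef_pos: [0.6874, -0.1452, 0.0497]
ee_rot: [-2.079, -2.355, 0.0]
contact_force: [0.1, 0.3, -0.8]
opening: 0.0331
```

Call:
{"api": "move_arm", "payload": {"motion": [[[0, 0, 0.7, 0, 0, 0, 0.3], [0, 0, 0.5, 0, 0, 0, 0.3], [0, 0, 0, 0, 0, 0, 0.3]]]}}

```text
time: 8.2
eef_pos: [0.6875, -0.1453, 0.0496]
ee_rot: [2.079, 2.355, 0.0]
contact_force: [-4.5, 1.4, 12.0]
opening: 0.0332
```

Contact shows at TCP z = 0.0496, as expected. I'm releasing.

Call:
{"api": "move_arm", "payload": {"motion": [[[0, 0, -0.7, 0, 0, 0, 0.3], [0, 0, 0, 0, 0, 0, 0.55], [0, 0, 0, 0, 0, 0, 0.6], [0, 0, -5, 0, 0, 0, 0.6], [0, 0, -20, 0, 0, 0, 0.6]]]}}

```text
time: 8.82
eef_pos: [0.6868, -0.1451, 0.0742]
ee_rot: [-2.078, -2.354, 0.001]
contact_force: [-0.4, -0.5, -0.1]
opening: 0.0514
```

Call:
{"api": "move_arm", "payload": {"motion": [[[0, 0, -40, 0, 0, 0, 0.6], [0, 0, -40, 0, 0, 0, 0.6], [40, 0, 0, 0, 0, 0, 0.6], [50, -10, 0, 0, 0, 0, 0.6], [50, -10, 0, 0, 0, 0, 0.6]]]}}

```text
time: 9.45
eef_pos: [0.65, -0.0076, 0.1559]
ee_rot: [2.079, 2.353, 0.002]
contact_force: [-0.1, 0.1, -0.6]
opening: 0.0512
```

Run:
```python
from h import *
go([.5542,.205,.13],1.695)
crop(get_image("top"),150,130,470,310,2.5,"pics/t1.png")
im=get_image("wrist");cv2.imwrite("pics/w9.png",im[:,:,::-1])
```

```text
t=9.45 shift [222.8 -68.9  25.8] yaw 1.694 turn_z -0.001 j [-0.1   0.63  1.39  0.    1.12 -1.8 ] F [-0.1  0.1 -0.6] op 0.0512
```

View pics/t1.png

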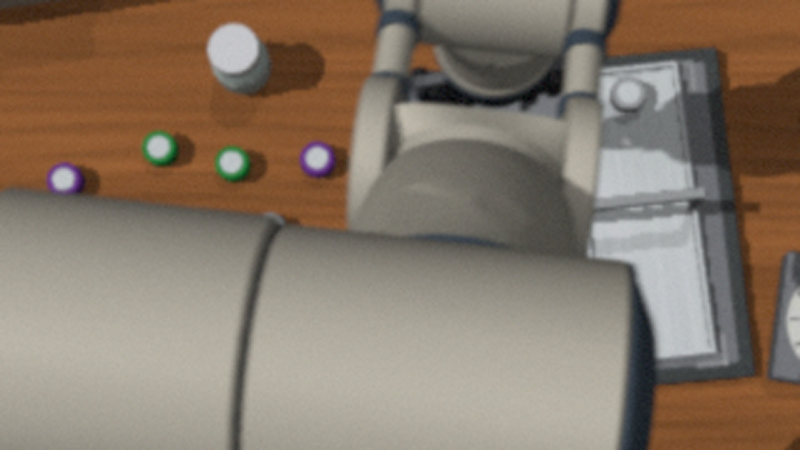

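View pics/w9.png

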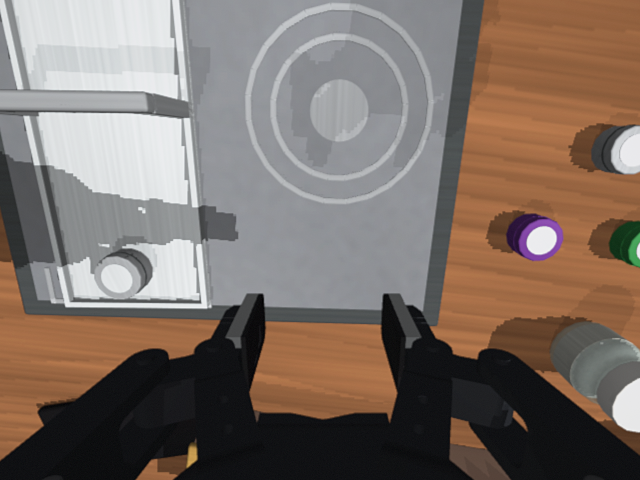

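Box 1 stands in the tray in the wrist view, base near (130,265), clear of the rim. Next is the box at world (0.554, 0.205).

Call:
{"api": "move_arm", "payload": {"motion": [[[45, -14, 0, 0, 0, 0, 0.6], [45, -14, 0, 0, 0, 0, 0.6], [45, -14, 0, 0, 0, 0, 0.6], [40, -14, 0, 0, 0, 0, 0.6], [40, -13, 10, 0, 0, 0, 0.6]]]}}

```text
time: 10.18
eef_pos: [0.5555, 0.1971, 0.1462]
ee_rot: [2.078, 2.354, 0.004]
contact_force: [1.1, 0.4, 0.7]
opening: 0.0514
```

Call:
{"api": "move_arm", "payload": {"motion": [[[0, 0, 20, 0, 0, 0, 0.6], [0, 0, 20, 0, 0, 0, 0.6], [0, 0, 0, 0, 0, 0, 0.6]]]}}

```text
time: 10.55
eef_pos: [0.555, 0.1958, 0.1043]
ee_rot: [-2.079, -2.355, 0.001]
contact_force: [-0.2, -0.1, 0.0]
opening: 0.0512
```

Run:
```python
from h import *
wbox((.5542,.205),"pics/w10.png")
go([.5542,.205,.0295],1.69)
```

```text
(np.float64(2.5736337121465565), array([338.6, 262.3]), 29.0, np.int32(2278), array([0.5536, 0.2035])) expected uv [341. 264.]
(np.float64(111.8978520508069), array([381.8, 367.7]), 15.2, np.int32(573), array([0.6241, 0.2424])) expected uv [341. 264.]
(np.float64(126.01699363783095), array([259.3, 359.6]), 14.1, np.int32(354), array([0.628 , 0.1607])) expected uv [341. 264.]
t=10.60 shift [ 9.3 -0.1 75.5] yaw 1.695 turn_z 0.005 j [ 0.24  0.63  1.59 -0.    0.93 -1.46] F [-0.   0.6  0.5] op 0.0516
```

View pics/w10.png

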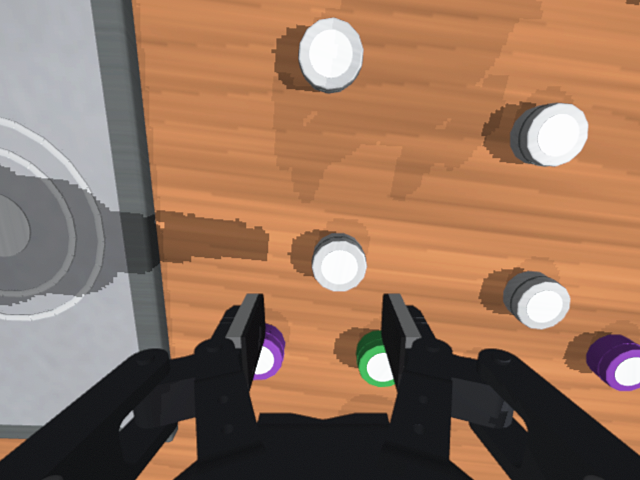

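The target is at (339,262); the green and purple neighbours sit well below the fingers' path. I'm descending.

Call:
{"api": "move_arm", "payload": {"motion": [[[8.5, 0, 10, 0, 0, 0, 0.6], [0, 0, 25, 0, 0, 0, 0.6], [0, 0, 25, 0, 0, 0, 0.6], [0, 0, 14, 0, 0, 0, 0.6], [0, 0, 0, 0, 0, 0, 0.6]]]}}

```text
time: 11.22
eef_pos: [0.5538, 0.2045, 0.0298]
ee_rot: [-2.079, -2.355, 0.001]
contact_force: [0.2, -0.0, 0.8]
opening: 0.0512
```

Run:
```python
from h import *
wbox((.554,.2045),"pics/w11.png")
go([.554,.2045,.0295],1.69)
```

```text
(np.float64(3.722887582012108), array([325.5, 330. ]), 40.6, np.int32(4555), array([0.5556, 0.2041])) expected uv [327. 327.]
(np.float64(185.25612720359695), array([192. , 453.5]), 13.1, np.int32(248), array([0.6266, 0.1514])) expected uv [327. 327.]
(np.float64(296.27986022991576), array([618.6, 378.8]), 39.0, np.int32(2874), array([0.5635, 0.3308])) expected uv [327. 327.]
t=11.28 shift [-0.  -0.2  1. ] yaw 1.695 turn_z 0.005 j [ 0.25  0.74  1.62 -0.    0.78 -1.44] F [-0.7 -0.5 -0.8] op 0.0518
```

View pics/w11.png

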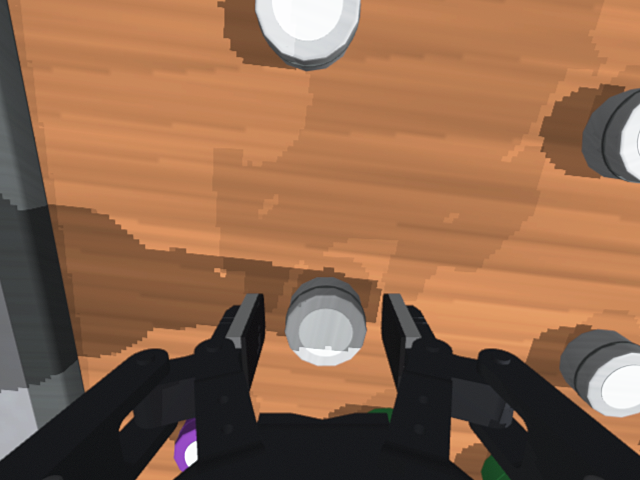

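Call:
{"api": "move_arm", "payload": {"motion": [[[0, 0, 0, 0, 0, 0, 0.4], [0, 0, 0, 0, 0, 0, 0.3], [0, 0, 0, 0, 0, 0, 0.3], [0, 0, 0, 0, 0, 0, 0.3], [0, 0, -20, 0, 0, 0, 0.3]]]}}

```text
time: 11.9
eef_pos: [0.5536, 0.2043, 0.0501]
ee_rot: [-2.079, -2.354, 0.002]
contact_force: [0.6, -0.6, 0.3]
opening: 0.0328
```

Call:
{"api": "move_arm", "payload": {"motion": [[[0, 0, -50, 0, 0, 0, 0.3], [0, 0, -40, 0, 0, 0, 0.3], [0, 0, 0, 0, 0, 0, 0.3]]]}}

```text
time: 12.28
eef_pos: [0.5558, 0.2049, 0.1438]
ee_rot: [2.077, 2.353, 0.008]
contact_force: [0.4, 0.1, -0.6]
opening: 0.0332
```

Run:
```python
from h import *
go([*slot(.076),.14],1.69)
```

```text
t=12.28 shift [-361.8   48.7    3.8] yaw 1.695 turn_z 0.005 j [ 0.25  0.57  1.56  0.    1.01 -1.44] F [ 0.4  0.1 -0.6] op 0.0332
```

Call:
{"api": "move_arm", "payload": {"motion": [[[-45, 6, 0, 0, 0, 0, 0.3], [-45, 6, 0, 0, 0, 0, 0.3], [-45, 6, 0, 0, 0, 0, 0.3], [-45, 6, 0, 0, 0, 0, 0.3], [-45, 6, 0, 0, 0, 0, 0.3]]]}}

```text
time: 12.9
eef_pos: [0.6116, -0.0166, 0.1396]
ee_rot: [-2.079, -2.354, 0.001]
contact_force: [1.0, 0.3, 0.2]
opening: 0.0331
```

Call:
{"api": "move_arm", "payload": {"motion": [[[-45, 6, 0, 0, 0, 0, 0.3], [-45, 6, 0, 0, 0, 0, 0.3], [-46, 6, 0, 0, 0, 0, 0.3], [0, 0, 0, 0, 0, 0, 0.3], [0, 0, 0, 0, 0, 0, 0.3]]]}}

```text
time: 13.52
eef_pos: [0.6459, -0.1476, 0.1395]
ee_rot: [-2.079, -2.354, 0.001]
contact_force: [-0.1, -0.1, -0.5]
opening: 0.0332
```

Run:
```python
from h import *
go([*slot(.076),.054],1.69)
get_image("wrist");im=get_image("wrist");cv2.imwrite("pics/w12.png",im[:,:,::-1])
go([*slot(.076),.054],1.69)
```

```text
t=13.53 shift [-1.   3.1 85.5] yaw 1.695 turn_z 0.005 j [-0.31  0.66  1.37  0.    1.11 -2.01] F [-0.1 -0.1 -0.5] op 0.0332
t=13.62 shift [-1.7  2.8 85.9] yaw 1.696 turn_z 0.006 j [-0.31  0.66  1.37  0.    1.11 -2.01] F [ 0.5  0.6 -0.1] op 0.0331
```

View pics/w12.png

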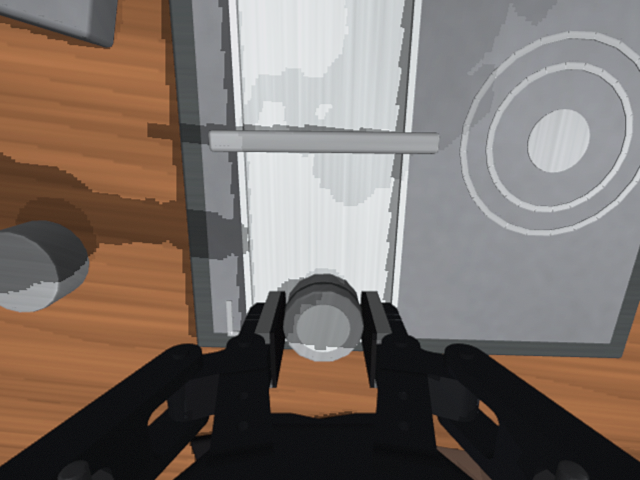

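Run:
```python
from h import *
c=camera_info("wrist")
h=ray("wrist",[[210,132],[439,134],[212,151],[438,153]],.084,c);print(h,h.mean(0), np.arctan2(*(h[0]-h[1])[::-1])+np.pi/2)
im=get_image("wrist");crop(im,190,110,460,180,2.9,"pics/w13.png")
```

```text
[[ 0.57788158 -0.21024572]
 [ 0.56542053 -0.1037172 ]
 [ 0.58640511 -0.20902283]
 [ 0.57395144 -0.10229667]] [ 0.57591466 -0.1563206 ] 0.11644465280072791
```

View pics/w13.png

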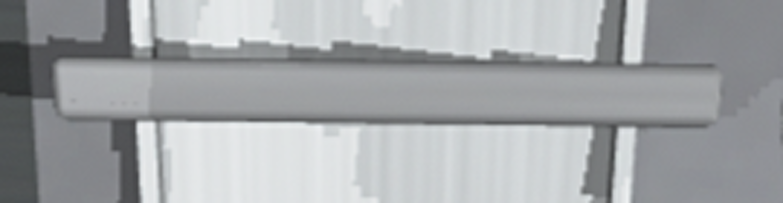

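Call:
{"api": "move_arm", "payload": {"motion": [[[-1.5, 3, 15, 0, 0, 0, 0.3], [0, 0, 25, 0, 0, 0, 0.3], [0, 0, 25, 0, 0, 0, 0.3], [0, 0, 19, 0, 0, 0, 0.3], [0, 0, 2, 0, 0, 0, 0.3]]]}}

```text
time: 14.3
eef_pos: [0.6488, -0.1485, 0.0526]
ee_rot: [-2.077, -2.354, 0.002]
contact_force: [-0.4, -0.1, -0.4]
opening: 0.0327
```

Run:
```python
from h import *
im=get_image("wrist");cv2.imwrite("pics/w14.png",im[:,:,::-1])
go([*slot(.076),.050],1.69)
```

```text
t=14.35 shift [ 0.6 -0.3  3.4] yaw 1.695 turn_z 0.005 j [-0.31  0.78  1.41  0.    0.96 -2.01] F [ 0.8  0.5 -1.8] op 0.0329
```

View pics/w14.png

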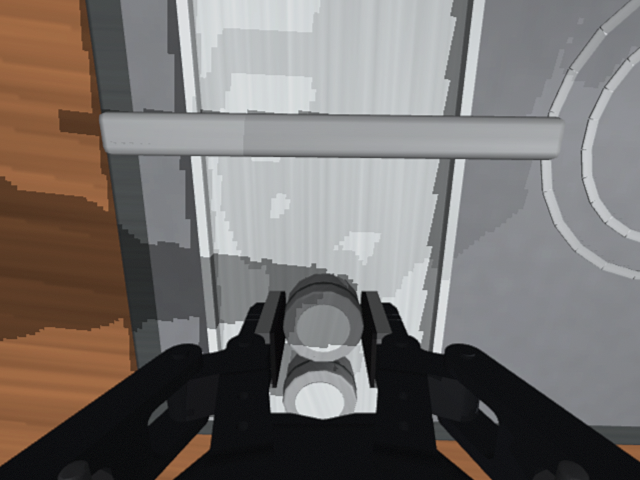

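Call:
{"api": "move_arm", "payload": {"motion": [[[0, 0, 1.5, 0, 0, 0, 0.3], [0, 0, 1, 0, 0, 0, 0.3], [0, 0, 0.7, 0, 0, 0, 0.3], [0, 0, 0, 0, 0, 0, 0.3]]]}}

```text
time: 14.85
eef_pos: [0.6496, -0.149, 0.0513]
ee_rot: [2.079, 2.355, 0.0]
contact_force: [0.4, -0.4, -0.2]
opening: 0.0331
```

Call:
{"api": "move_arm", "payload": {"motion": [[[0, 0, 1, 0, 0, 0, 0.3], [0, 0, 0.7, 0, 0, 0, 0.3], [0, 0, 0.5, 0, 0, 0, 0.3], [0, 0, 0, 0, 0, 0, 0.3]]]}}

```text
time: 15.35
eef_pos: [0.6497, -0.149, 0.0502]
ee_rot: [2.079, 2.354, 0.0]
contact_force: [-6.6, 1.3, 18.8]
opening: 0.033
```

Call:
{"api": "move_arm", "payload": {"motion": [[[0, 0, -1, 0, 0, 0, 0.3], [0, 0, 0, 0, 0, 0, 0.55], [0, 0, 0, 0, 0, 0, 0.6], [0, 0, -5, 0, 0, 0, 0.6], [0, 0, -20, 0, 0, 0, 0.6]]]}}

```text
time: 15.98
eef_pos: [0.649, -0.1488, 0.0748]
ee_rot: [-2.078, -2.354, 0.001]
contact_force: [-0.3, -0.4, -0.9]
opening: 0.0512
```

Call:
{"api": "move_arm", "payload": {"motion": [[[0, 0, -40, 0, 0, 0, 0.6], [0, 0, -40, 0, 0, 0, 0.6], [40, 0, 0, 0, 0, 0, 0.6], [50, 5, 0, 0, 0, 0, 0.6], [50, 10, 0, 0, 0, 0, 0.6]]]}}

```text
time: 16.6
eef_pos: [0.6471, -0.007, 0.1567]
ee_rot: [2.079, 2.353, 0.001]
contact_force: [0.5, 0.1, 0.4]
opening: 0.0513
```

Run:
```python
from h import *
im=get_image("wrist");cv2.imwrite("pics/w15.png",im[:,:,::-1])
crop(get_image("scene"),130,180,500,420,2.1,"pics/s4.png")
go([.4388,.1846,.11],1.69)
```

```text
t=16.70 shift [ 213.3 -182.9   46.4] yaw 1.699 turn_z 0.009 j [-0.1   0.63  1.4   0.    1.12 -1.8 ] F [ 0.2 -0.9  0.2] op 0.0513
```

View pics/w15.png

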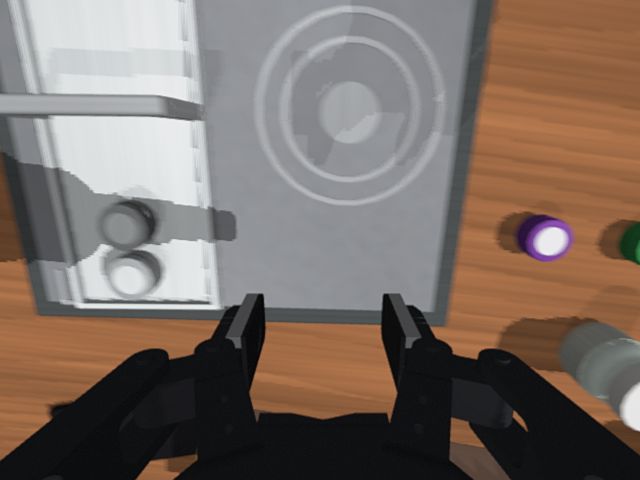

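View pics/s4.png

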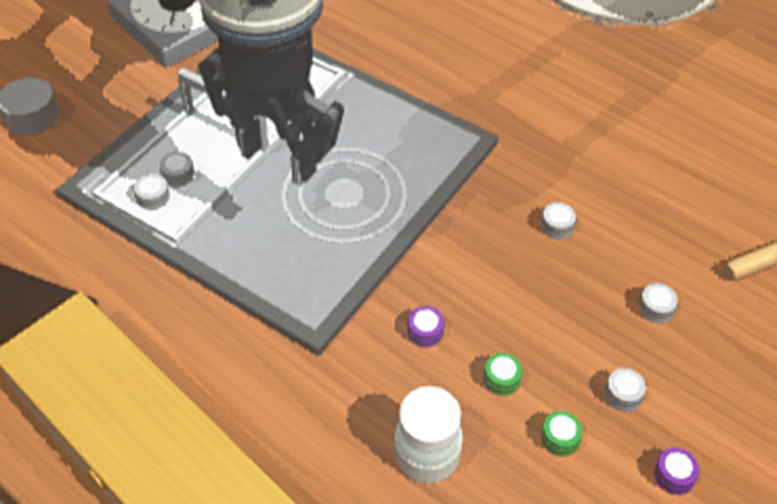

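Both boxes stand in a row in the tray. The scene view shows the remaining three silvers undisturbed. Next is the box at (0.439, 0.185).

Call:
{"api": "move_arm", "payload": {"motion": [[[36, -30, 0, 0, 0, 0, 0.6], [36, -31, 0, 0, 0, 0, 0.6], [36, -31, 0, 0, 0, 0, 0.6], [36, -31, 5, 0, 0, 0, 0.6], [36, -31, 5, 0, 0, 0, 0.6]]]}}

```text
time: 17.32
eef_pos: [0.4714, 0.152, 0.146]
ee_rot: [2.079, 2.354, 0.002]
contact_force: [-0.2, 0.8, 0.7]
opening: 0.0512
```

Call:
{"api": "move_arm", "payload": {"motion": [[[35, -31, 10, 0, 0, 0, 0.6], [0, 0, 20, 0, 0, 0, 0.6], [0, 0, 10, 0, 0, 0, 0.6], [0, 0, 0, 0, 0, 0, 0.6]]]}}

```text
time: 17.82
eef_pos: [0.4374, 0.1819, 0.105]
ee_rot: [-2.08, -2.354, 0.0]
contact_force: [0.1, -0.1, -0.1]
opening: 0.051
```

Run:
```python
from h import *
wbox((.4388,.1846),"pics/w16.png")
go([.4388,.1846,.0295],1.69)
```

```text
(np.float64(2.0081839726532515), array([328.2, 263.9]), 28.9, np.int32(2263), array([0.4381, 0.1835])) expected uv [330. 265.]
(np.float64(198.2053582161683), array([519., 324.]), 26.9, np.int32(1880), array([0.4639, 0.3106])) expected uv [330. 265.]
(np.float64(258.418550590256), array([155. , 455.5]), 30.2, np.int32(1056), array([0.6018, 0.0767])) expected uv [330. 265.]
t=17.88 shift [ 2.5  1.6 75.8] yaw 1.694 turn_z 0.004 j [ 0.27  0.51  1.87 -0.    0.75 -1.43] F [ 0.1 -0.4 -0.4] op 0.0512
```

View pics/w16.png

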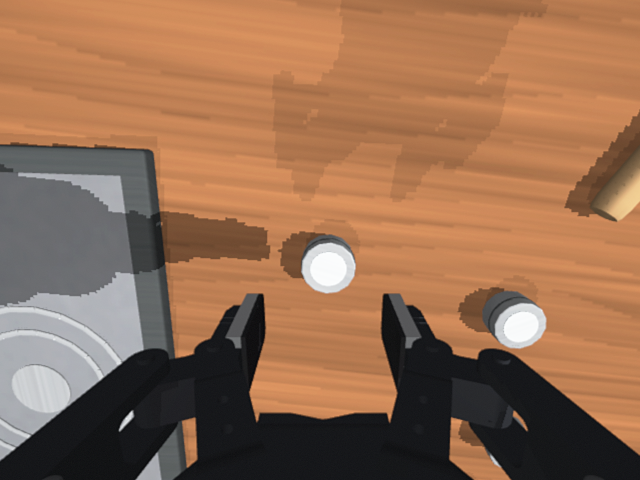

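Target at (328,264), clear all round.

Call:
{"api": "move_arm", "payload": {"motion": [[[2, 1.5, 10, 0, 0, 0, 0.6], [0, 0, 25, 0, 0, 0, 0.6], [0, 0, 25, 0, 0, 0, 0.6], [0, 0, 14.5, 0, 0, 0, 0.6], [0, 0, 0, 0, 0, 0, 0.6]]]}}

```text
time: 18.5
eef_pos: [0.4379, 0.1842, 0.0297]
ee_rot: [-2.079, -2.354, 0.002]
contact_force: [0.2, 0.3, -0.6]
opening: 0.0514
```

Run:
```python
from h import *
wbox((.4388,.184),"pics/w17.png")
go([.4388,.184,.0295],1.69)
```

```text
(np.float64(2.875008180590629), array([325. , 330.8]), 40.4, np.int32(4546), array([0.44  , 0.1837])) expected uv [326. 328.]
(np.float64(292.3314427782872), array([608.2, 405.3]), 34.4, np.int32(2674), array([0.4612, 0.3109])) expected uv [326. 328.]
(np.float64(308.7491493304562), array([ 18. , 309.5]), 151.6, np.int32(10587), array([0.4456, 0.0611])) expected uv [326. 328.]
t=18.55 shift [-0.4  0.5  0.9] yaw 1.695 turn_z 0.005 j [ 0.27  0.66  1.92  0.    0.57 -1.42] F [ 0.2 -0.   0.7] op 0.0513
```

Call:
{"api": "move_arm", "payload": {"motion": [[[0, 0, 0, 0, 0, 0, 0.4], [0, 0, 0, 0, 0, 0, 0.3], [0, 0, 0, 0, 0, 0, 0.3], [0, 0, 0, 0, 0, 0, 0.3], [0, 0, -20, 0, 0, 0, 0.3]]]}}

```text
time: 19.18
eef_pos: [0.4378, 0.1843, 0.0503]
ee_rot: [-2.079, -2.354, 0.002]
contact_force: [-0.2, 0.0, 0.0]
opening: 0.0328
```

Call:
{"api": "move_arm", "payload": {"motion": [[[0, 0, -50, 0, 0, 0, 0.3], [0, 0, -40, 0, 0, 0, 0.3], [0, 0, 0, 0, 0, 0, 0.3]]]}}

```text
time: 19.55
eef_pos: [0.4396, 0.1848, 0.1433]
ee_rot: [2.077, 2.353, 0.008]
contact_force: [0.2, -0.1, -0.8]
opening: 0.033
```

```bash
sed -i 's/^C=.*/C=np.array([.575,-.157]);A=.116/' h.py
python3 - <<'E'
from h import *
go([*slot(-.114),.14],1.69)
E
```

```text
t=19.55 shift [-355.1  -22.     2.9] yaw 1.695 turn_z 0.005 j [ 0.27  0.45  1.84  0.    0.85 -1.42] F [ 0.2 -0.1 -0.8] op 0.0330
```

Call:
{"api": "move_arm", "payload": {"motion": [[[-44, -3, 0, 0, 0, 0, 0.3], [-44, -3, 0, 0, 0, 0, 0.3], [-44, -3, 0, 0, 0, 0, 0.3], [-44, -3, 0, 0, 0, 0, 0.3], [-44, -3, 0, 0, 0, 0, 0.3]]]}}

```text
time: 20.18
eef_pos: [0.4501, -0.0371, 0.1399]
ee_rot: [-2.079, -2.355, 0.0]
contact_force: [0.8, 0.6, 0.1]
opening: 0.0329
```

Call:
{"api": "move_arm", "payload": {"motion": [[[-44, -3, 0, 0, 0, 0, 0.3], [-44, -3, 0, 0, 0, 0, 0.3], [-46, -3, 0, 0, 0, 0, 0.3], [0, 0, 0, 0, 0, 0, 0.3], [0, 0, 0, 0, 0, 0, 0.3]]]}}

```text
time: 20.8
eef_pos: [0.4576, -0.1695, 0.1398]
ee_rot: [-2.079, -2.353, 0.0]
contact_force: [-0.2, 0.0, 0.0]
opening: 0.0331
```

Run:
```python
from h import *
im=get_image("wrist");cv2.imwrite("pics/w18.png",im[:,:,::-1])
go([*slot(-.114),.054],1.69)
```

```text
t=20.85 shift [-1.7  4.  86. ] yaw 1.695 turn_z 0.005 j [-0.48  0.47  1.81  0.    0.87 -2.17] F [-0.2 -0.3 -0.1] op 0.0331
```

View pics/w18.png

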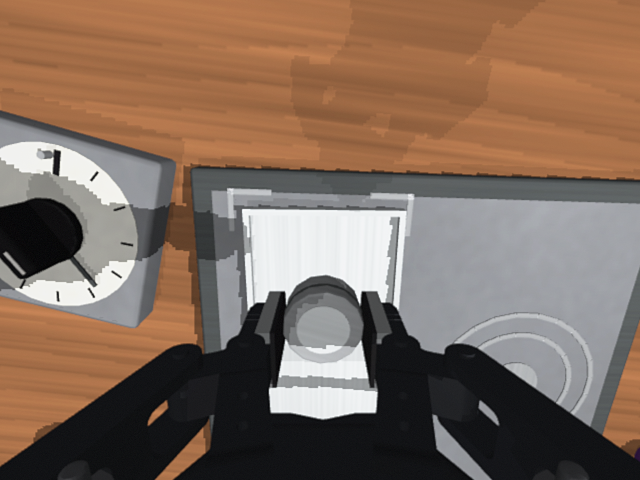

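Run:
```python
from h import *
r=ray("wrist",[[241,208.5],[406,210]],.025);print(r,r.mean(0)+.145*np.array([np.cos(A),np.sin(A)]),np.arctan2(*(r[0]-r[1])[::-1])+np.pi/2)
print(ray("wrist",[[228,188],[414,194]],.015))
```

```text
[[ 0.43746438 -0.22823512]
 [ 0.42484828 -0.11873903]] [ 0.57518186 -0.15670477] 0.11471381476920794
[[ 0.42658367 -0.23995424]
 [ 0.41488281 -0.1127772 ]]
```

Call:
{"api": "move_arm", "payload": {"motion": [[[-1.5, 4, 15, 0, 0, 0, 0.3], [0, 0, 25, 0, 0, 0, 0.3], [0, 0, 25, 0, 0, 0, 0.3], [0, 0, 19, 0, 0, 0, 0.3], [0, 0, 2, 0, 0, 0, 0.3]]]}}

```text
time: 21.48
eef_pos: [0.4617, -0.1698, 0.0528]
ee_rot: [-2.076, -2.354, 0.001]
contact_force: [-0.2, 0.1, 0.2]
opening: 0.0332
```

Call:
{"api": "move_arm", "payload": {"motion": [[[0, 0, 1.5, 0, 0, 0, 0.3], [0, 0, 1, 0, 0, 0, 0.3], [0, 0, 0, 0, 0, 0, 0.3], [0, 0, 0, 0, 0, 0, 0.3]]]}}

```text
time: 21.98
eef_pos: [0.4625, -0.1709, 0.0522]
ee_rot: [2.079, 2.355, 0.0]
contact_force: [0.2, 0.1, -0.1]
opening: 0.0331
```

Call:
{"api": "move_arm", "payload": {"motion": [[[0, 0, 1.3, 0, 0, 0, 0.3], [0, 0, 1, 0, 0, 0, 0.3], [0, 0, 0, 0, 0, 0, 0.3], [0, 0, 0, 0, 0, 0, 0.3]]]}}

```text
time: 22.48
eef_pos: [0.4624, -0.1709, 0.0501]
ee_rot: [2.079, 2.355, 0.0]
contact_force: [-3.1, 0.5, 15.6]
opening: 0.033
```

Call:
{"api": "move_arm", "payload": {"motion": [[[0, 0, -0.8, 0, 0, 0, 0.3], [0, 0, 0, 0, 0, 0, 0.55], [0, 0, 0, 0, 0, 0, 0.6], [0, 0, -5, 0, 0, 0, 0.6], [0, 0, -20, 0, 0, 0, 0.6]]]}}

```text
time: 23.1
eef_pos: [0.4619, -0.1706, 0.0752]
ee_rot: [-2.078, -2.354, 0.001]
contact_force: [1.0, -0.1, 0.4]
opening: 0.0514
```

Call:
{"api": "move_arm", "payload": {"motion": [[[0, 0, -40, 0, 0, 0, 0.6], [0, 0, -40, 0, 0, 0, 0.6], [40, 0, 0, 0, 0, 0, 0.6], [50, 5, 0, 0, 0, 0, 0.6], [50, 5, 0, 0, 0, 0, 0.6]]]}}

```text
time: 23.72
eef_pos: [0.4548, -0.0295, 0.1558]
ee_rot: [2.08, 2.354, 0.001]
contact_force: [1.0, -0.1, -0.1]
opening: 0.051
```

Run:
```python
from h import *
im=get_image("wrist");cv2.imwrite("pics/w19.png",im[:,:,::-1])
crop(get_image("scene"),130,180,500,420,2.1,"pics/s5.png")
go([.4629,.3127,.11],1.69)
```

```text
t=23.82 shift [335.8  52.1  45.9] yaw 1.698 turn_z 0.008 j [-0.19  0.41  1.87  0.    0.87 -1.89] F [-0.  -0.2 -0.3] op 0.0513
```

View pics/w19.png

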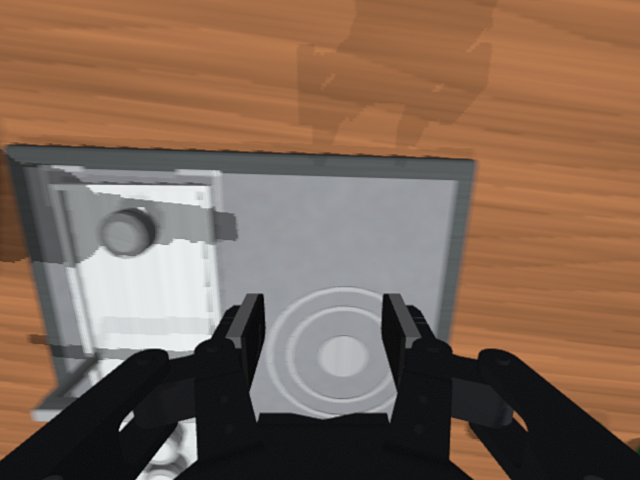

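View pics/s5.png

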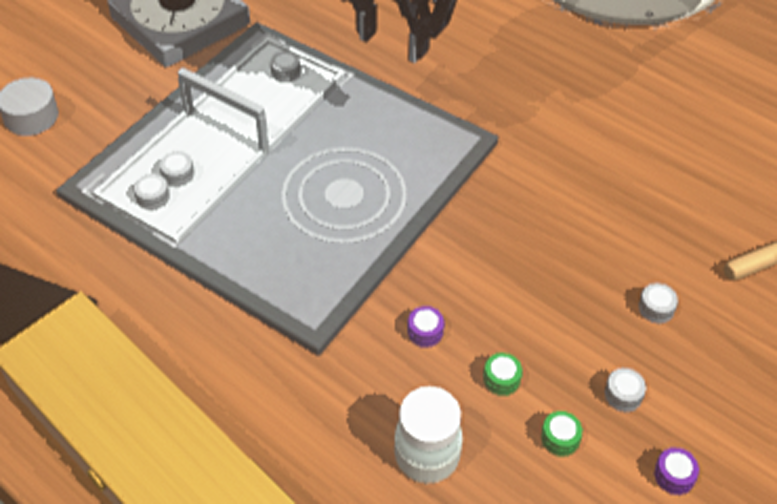

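Three boxes are in. The remaining two haven't moved; next is the one at (0.463, 0.313).

Call:
{"api": "move_arm", "payload": {"motion": [[[42, 6, 0, 0, 0, 0, 0.6], [42, 6, 0, 0, 0, 0, 0.6], [42, 7, 0, 0, 0, 0, 0.6], [42, 7, 0, 0, 0, 0, 0.6], [42, 7, 0, 0, 0, 0, 0.6]]]}}

```text
time: 24.45
eef_pos: [0.4619, 0.1828, 0.1557]
ee_rot: [2.079, 2.355, 0.0]
contact_force: [0.4, 0.2, 0.1]
opening: 0.0515
```

Call:
{"api": "move_arm", "payload": {"motion": [[[42, 7, 5, 0, 0, 0, 0.6], [42, 7, 15, 0, 0, 0, 0.6], [42, 6, 15, 0, 0, 0, 0.6], [0, 0, 15, 0, 0, 0, 0.6], [0, 0, 0, 0, 0, 0, 0.6]]]}}

```text
time: 25.08
eef_pos: [0.4653, 0.3084, 0.1045]
ee_rot: [-2.079, -2.355, 0.004]
contact_force: [0.5, -0.6, 0.3]
opening: 0.0514
```

Run:
```python
from h import *
wbox((.463,.3125),"pics/w20.png")
go([.463,.3125,.0295],1.69)
```

```text
(np.float64(1.0828212756135709), array([332. , 259.5]), 28.9, np.int32(2288), array([0.4627, 0.3119])) expected uv [333. 260.]
(np.float64(135.1941832818466), array([346.4, 394.6]), 27.7, np.int32(1482), array([0.5588, 0.3346])) expected uv [333. 260.]
(np.float64(373.69554208999676), array([  4.5, 438.5]), 13.9, np.int32(156), array([0.6267, 0.0967])) expected uv [333. 260.]
t=25.12 shift [ 4.6 -2.1 75.7] yaw 1.695 turn_z 0.005 j [ 0.48  0.59  1.67 -0.    0.88 -1.22] F [ 1.1 -0.8 -1. ] op 0.0512
```

View pics/w20.png

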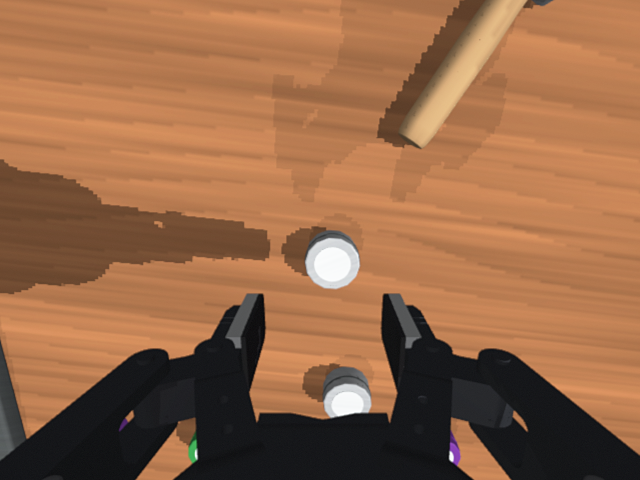

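The target is at (332,260), free of neighbours.

Call:
{"api": "move_arm", "payload": {"motion": [[[4, -1.8, 10, 0, 0, 0, 0.6], [0, 0, 25, 0, 0, 0, 0.6], [0, 0, 25, 0, 0, 0, 0.6], [0, 0, 14.5, 0, 0, 0, 0.6], [0, 0, 0, 0, 0, 0, 0.6]]]}}

```text
time: 25.75
eef_pos: [0.4633, 0.3126, 0.0303]
ee_rot: [-2.079, -2.354, 0.002]
contact_force: [0.4, 1.0, 0.8]
opening: 0.0514
```

Run:
```python
from h import *
wbox((.463,.3122),"pics/w21.png")
go([.463,.3122,.0295],1.69)
```

```text
(np.float64(3.2594543157475924), array([325.5, 328. ]), 40.6, np.int32(4540), array([0.4645, 0.3121])) expected uv [326. 325.]
t=25.80 shift [-0.6 -0.8  1.5] yaw 1.695 turn_z 0.005 j [ 0.49  0.71  1.71  0.    0.72 -1.21] F [ 0.1 -0.5  0.3] op 0.0511
```

Call:
{"api": "move_arm", "payload": {"motion": [[[0, 0, 0.5, 0, 0, 0, 0.4], [0, 0, 0, 0, 0, 0, 0.3], [0, 0, 0, 0, 0, 0, 0.3], [0, 0, 0, 0, 0, 0, 0.3], [0, 0, -20, 0, 0, 0, 0.3]]]}}

```text
time: 26.42
eef_pos: [0.4632, 0.3128, 0.0502]
ee_rot: [-2.079, -2.355, 0.002]
contact_force: [-1.0, 0.5, -0.7]
opening: 0.0326
```

Call:
{"api": "move_arm", "payload": {"motion": [[[0, 0, -50, 0, 0, 0, 0.3], [0, 0, -40, 0, 0, 0, 0.3], [0, 0, 0, 0, 0, 0, 0.3]]]}}

```text
time: 26.8
eef_pos: [0.4651, 0.3139, 0.1436]
ee_rot: [2.078, 2.354, 0.009]
contact_force: [-0.3, 0.4, -1.1]
opening: 0.0328
```

```bash
sed -i 's/^C=.*/C=np.array([.5752,-.157]);A=.116/' h.py
python3 - <<'E'
from h import *
go([*slot(-.076),.14],1.69)
E
```

```text
t=26.80 shift [-480.3  -25.1    2.5] yaw 1.695 turn_z 0.005 j [ 0.49  0.54  1.63  0.    0.96 -1.21] F [-0.3  0.4 -1.1] op 0.0328
```

Call:
{"api": "move_arm", "payload": {"motion": [[[-48, -2, 0, 0, 0, 0, 0.3], [-48, -2, 0, 0, 0, 0, 0.3], [-48, -2, 0, 0, 0, 0, 0.3], [-48, -2, 0, 0, 0, 0, 0.3], [-48, -2, 0, 0, 0, 0, 0.3]]]}}

```text
time: 27.42
eef_pos: [0.4831, 0.0722, 0.1399]
ee_rot: [-2.079, -2.355, 0.001]
contact_force: [0.9, 0.3, -0.4]
opening: 0.033
```

Call:
{"api": "move_arm", "payload": {"motion": [[[-48, -2, 0, 0, 0, 0, 0.3], [-48, -2, 0, 0, 0, 0, 0.3], [-48, -2, 0, 0, 0, 0, 0.3], [-48, -2, 0, 0, 0, 0, 0.3], [-48, -2, 0, 0, 0, 0, 0.3]]]}}

```text
time: 28.05
eef_pos: [0.5029, -0.1672, 0.1398]
ee_rot: [-2.079, -2.354, 0.0]
contact_force: [0.4, 0.3, -0.3]
opening: 0.033
```

Call:
{"api": "move_arm", "payload": {"motion": [[[0, 0, 0, 0, 0, 0, 0.3], [0, 0, 0, 0, 0, 0, 0.3]]]}}

```text
time: 28.3
eef_pos: [0.5027, -0.1654, 0.1398]
ee_rot: [-2.079, -2.353, 0.0]
contact_force: [0.3, 0.8, -0.4]
opening: 0.033
```

Run:
```python
from h import *
im=get_image("wrist");cv2.imwrite("pics/w22.png",im[:,:,::-1])
go([*slot(-.076),.054],1.69)
```

```text
t=28.35 shift [-0.6 -3.  85.9] yaw 1.695 turn_z 0.005 j [-0.43  0.51  1.71  0.    0.92 -2.13] F [-0.2  0.4 -0.7] op 0.0329
```

View pics/w22.png

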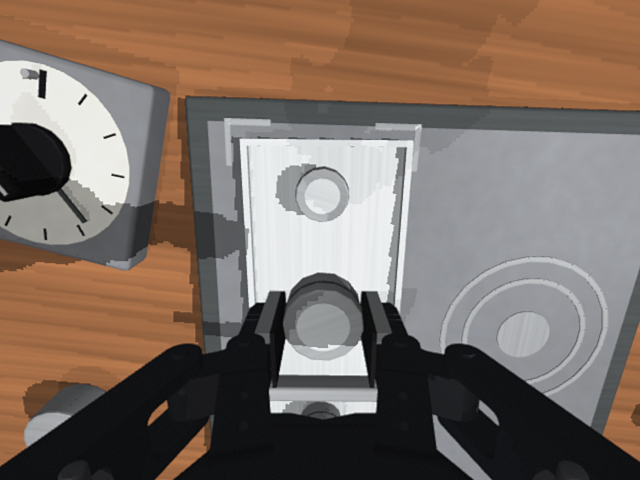

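Call:
{"api": "move_arm", "payload": {"motion": [[[-0.5, -2.5, 15, 0, 0, 0, 0.3], [0, 0, 25, 0, 0, 0, 0.3], [0, 0, 25, 0, 0, 0, 0.3], [0, 0, 19, 0, 0, 0, 0.3], [0, 0, 2, 0, 0, 0, 0.3]]]}}

```text
time: 28.98
eef_pos: [0.5001, -0.1652, 0.0534]
ee_rot: [-2.076, -2.355, 0.001]
contact_force: [-0.4, 0.3, -0.1]
opening: 0.033
```

Call:
{"api": "move_arm", "payload": {"motion": [[[0, 0, 1.5, 0, 0, 0, 0.3], [0, 0, 1, 0, 0, 0, 0.3], [0, 0, 0, 0, 0, 0, 0.3], [0, 0, 0, 0, 0, 0, 0.3]]]}}

```text
time: 29.48
eef_pos: [0.501, -0.1666, 0.0522]
ee_rot: [2.079, 2.355, 0.0]
contact_force: [-0.3, 0.5, -0.8]
opening: 0.0329
```

Call:
{"api": "move_arm", "payload": {"motion": [[[0, 0, 1, 0, 0, 0, 0.3], [0, 0, 0.7, 0, 0, 0, 0.3], [0, 0, 0, 0, 0, 0, 0.3], [0, 0, 0, 0, 0, 0, 0.3]]]}}

```text
time: 29.98
eef_pos: [0.5008, -0.1666, 0.0503]
ee_rot: [2.079, 2.355, -0.0]
contact_force: [-0.8, -0.5, 5.7]
opening: 0.033
```

Light contact, so I'm releasing.

Call:
{"api": "move_arm", "payload": {"motion": [[[0, 0, -0.3, 0, 0, 0, 0.3], [0, 0, 0, 0, 0, 0, 0.55], [0, 0, 0, 0, 0, 0, 0.6], [0, 0, -5, 0, 0, 0, 0.6], [0, 0, -20, 0, 0, 0, 0.6]]]}}

```text
time: 30.6
eef_pos: [0.5003, -0.1663, 0.0753]
ee_rot: [-2.078, -2.354, 0.001]
contact_force: [0.7, -1.4, 0.2]
opening: 0.0516
```

Call:
{"api": "move_arm", "payload": {"motion": [[[0, 0, -40, 0, 0, 0, 0.6], [0, 0, -40, 0, 0, 0, 0.6], [40, 0, 0, 0, 0, 0, 0.6], [50, -5, 0, 0, 0, 0, 0.6], [50, -5, 0, 0, 0, 0, 0.6]]]}}

```text
time: 31.22
eef_pos: [0.4732, -0.0277, 0.1559]
ee_rot: [2.08, 2.354, 0.001]
contact_force: [0.1, 0.9, -0.0]
opening: 0.0514
```

Run:
```python
from h import *
crop(get_image("scene"),130,180,500,420,2.1,"pics/s6.png")
go([.5641,.3367,.11],1.69)
```

```text
t=31.27 shift [345.3 137.6  46.1] yaw 1.696 turn_z 0.006 j [-0.18  0.42  1.83  0.    0.89 -1.87] F [-4.   4.5 -0.9] op 0.0513
```

View pics/s6.png

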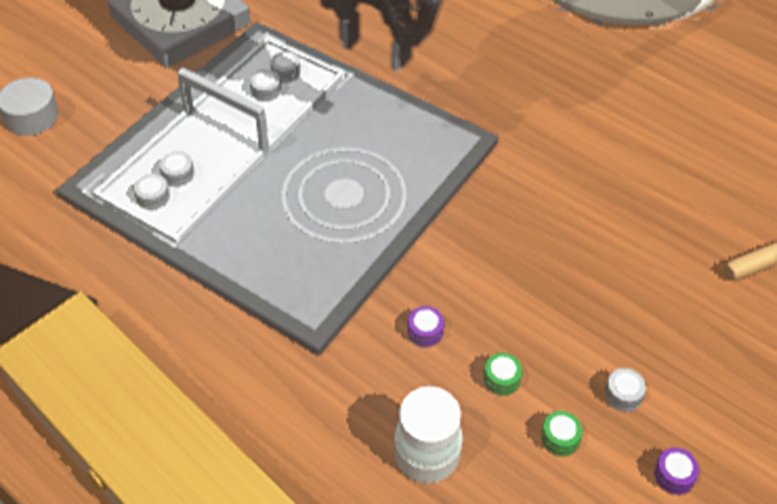

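Four are in, and the last silver hasn't moved from (626,388) in the crop.

Call:
{"api": "move_arm", "payload": {"motion": [[[43, 17, 0, 0, 0, 0, 0.6], [43, 17, 0, 0, 0, 0, 0.6], [43, 17, 0, 0, 0, 0, 0.6], [43, 17, 0, 0, 0, 0, 0.6], [43, 17, 0, 0, 0, 0, 0.6]]]}}

```text
time: 31.9
eef_pos: [0.5315, 0.1966, 0.1558]
ee_rot: [2.079, 2.355, 0.0]
contact_force: [0.6, 0.0, -0.7]
opening: 0.0513
```

Call:
{"api": "move_arm", "payload": {"motion": [[[43, 17, 5, 0, 0, 0, 0.6], [43, 17, 15, 0, 0, 0, 0.6], [44, 18, 15, 0, 0, 0, 0.6], [0, 0, 15, 0, 0, 0, 0.6], [0, 0, 0, 0, 0, 0, 0.6]]]}}

```text
time: 32.52
eef_pos: [0.5658, 0.3299, 0.1044]
ee_rot: [-2.078, -2.355, 0.004]
contact_force: [0.0, 0.8, -0.3]
opening: 0.0514
```

Run:
```python
from h import *
wbox((.5641,.3367),"pics/w23.png")
go([.5641,.3367,.0295],1.69)
```

```text
(np.float64(1.6725787807870842), array([335.7, 261.2]), 29.1, np.int32(2279), array([0.5639, 0.3357])) expected uv [337. 262.]
(np.float64(110.71316659004322), array([291.3, 362.5]), 16.7, np.int32(770), array([0.6383, 0.3161])) expected uv [337. 262.]
(np.float64(126.26811360773269), array([441.3, 333.2]), 15.4, np.int32(482), array([0.6043, 0.4101])) expected uv [337. 262.]
t=32.58 shift [ 7.4 -1.2 75.8] yaw 1.695 turn_z 0.005 j [ 0.44  0.7   1.41 -0.    1.03 -1.26] F [-0.6 -0.6  0.3] op 0.0511
```

View pics/w23.png

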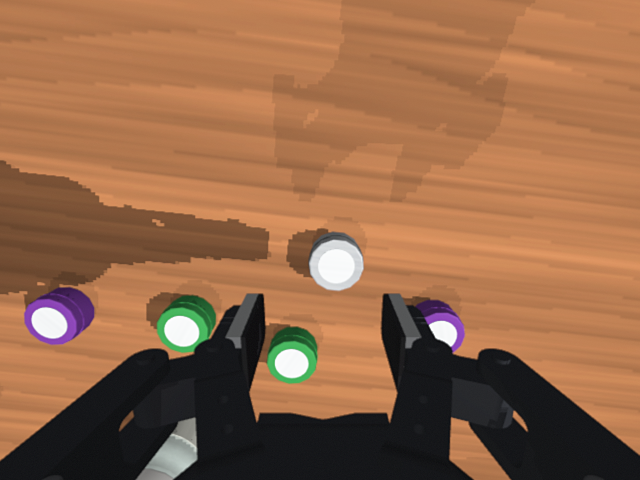

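The silver is at (336,261), with purple at (441,330) outside the finger's reach. I'm descending.

Call:
{"api": "move_arm", "payload": {"motion": [[[7, -1, 10, 0, 0, 0, 0.6], [0, 0, 25, 0, 0, 0, 0.6], [0, 0, 25, 0, 0, 0, 0.6], [0, 0, 15, 0, 0, 0, 0.6], [0, 0, 0, 0, 0, 0, 0.6]]]}}

```text
time: 33.2
eef_pos: [0.5645, 0.3369, 0.0298]
ee_rot: [-2.079, -2.354, 0.002]
contact_force: [-1.0, 0.1, 0.8]
opening: 0.0512
```

Run:
```python
from h import *
wbox((.564,.3362),"pics/w24.png")
go([.564,.3362,.0295],1.69)
```

```text
(np.float64(4.1003568628485745), array([324.5, 329. ]), 40.7, np.int32(4570), array([0.5659, 0.336 ])) expected uv [325. 325.]
(np.float64(178.33089987126291), array([468.5, 431.5]), 19.1, np.int32(587), array([0.6093, 0.4065])) expected uv [325. 325.]
t=33.25 shift [-0.9 -1.1  1.2] yaw 1.695 turn_z 0.005 j [ 0.45  0.8   1.44  0.    0.9  -1.25] F [-0.3  0.5  0.7] op 0.0515
```

View pics/w24.png

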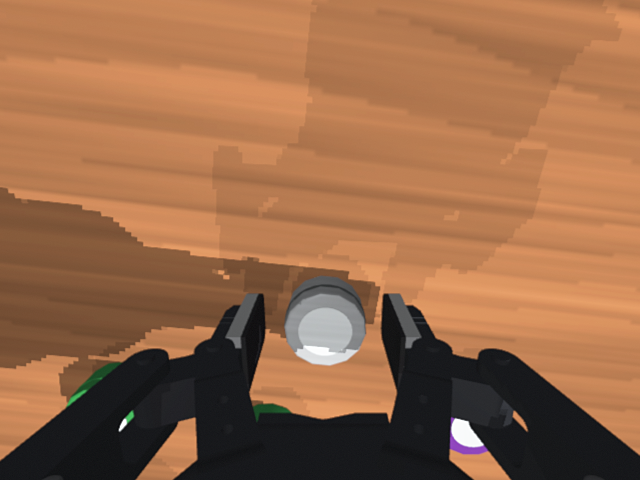

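Call:
{"api": "move_arm", "payload": {"motion": [[[0, 0, 0, 0, 0, 0, 0.4], [0, 0, 0, 0, 0, 0, 0.3], [0, 0, 0, 0, 0, 0, 0.3], [0, 0, 0, 0, 0, 0, 0.3], [0, 0, -20, 0, 0, 0, 0.3]]]}}

```text
time: 33.88
eef_pos: [0.5643, 0.337, 0.0505]
ee_rot: [-2.079, -2.354, 0.003]
contact_force: [-0.3, 1.2, -0.7]
opening: 0.0331
```

Call:
{"api": "move_arm", "payload": {"motion": [[[0, 0, -50, 0, 0, 0, 0.3], [0, 0, -50, 0, 0, 0, 0.3], [0, 0, 0, 0, 0, 0, 0.3]]]}}

```text
time: 34.25
eef_pos: [0.567, 0.3384, 0.1561]
ee_rot: [2.077, 2.353, 0.012]
contact_force: [-0.5, -0.2, -0.6]
opening: 0.0328
```

Run:
```python
from h import *
go([*slot(.037),.15],1.69)
```

```text
t=34.25 shift [-492.9  -16.3    4.7] yaw 1.695 turn_z 0.005 j [ 0.45  0.64  1.37  0.    1.13 -1.25] F [-0.5 -0.2 -0.6] op 0.0328
```

Call:
{"api": "move_arm", "payload": {"motion": [[[-49, -1.5, 0, 0, 0, 0, 0.3], [-49, -1.5, 0, 0, 0, 0, 0.3], [-49, -1.5, 0, 0, 0, 0, 0.3], [-49, -1.5, 0, 0, 0, 0, 0.3], [-49, -1.5, 0, 0, 0, 0, 0.3]]]}}

```text
time: 34.88
eef_pos: [0.5875, 0.0917, 0.1507]
ee_rot: [-2.079, -2.355, 0.0]
contact_force: [0.9, 0.3, -0.4]
opening: 0.033
```

Call:
{"api": "move_arm", "payload": {"motion": [[[-49, -1.5, 0, 0, 0, 0, 0.3], [-49, -1.5, 0, 0, 0, 0, 0.3], [-49, -1.5, 0, 0, 0, 0, 0.3], [-49, -1.5, 0, 0, 0, 0, 0.3], [-49, -1.5, 0, 0, 0, 0, 0.3]]]}}

```text
time: 35.5
eef_pos: [0.6104, -0.1523, 0.1507]
ee_rot: [-2.079, -2.355, 0.0]
contact_force: [0.9, 0.1, -0.4]
opening: 0.0331
```

Call:
{"api": "move_arm", "payload": {"motion": [[[0, 0, 0, 0, 0, 0, 0.3], [0, 0, 0, 0, 0, 0, 0.3]]]}}

```text
time: 35.75
eef_pos: [0.6103, -0.1505, 0.1505]
ee_rot: [-2.079, -2.354, 0.0]
contact_force: [0.4, 1.1, -0.4]
opening: 0.033
```

Run:
```python
from h import *
im=get_image("wrist");cv2.imwrite("pics/w25.png",im[:,:,::-1])
go([*slot(.037),.054],1.69)
```

```text
t=35.80 shift [-2.9  1.3 96.5] yaw 1.695 turn_z 0.005 j [-0.34  0.61  1.45  0.    1.08 -2.03] F [-1.1  0.8 -0. ] op 0.0326
```

View pics/w25.png

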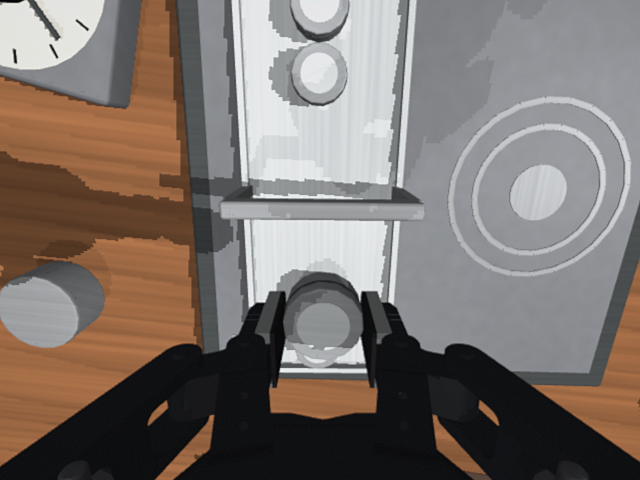

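Call:
{"api": "move_arm", "payload": {"motion": [[[-2.5, 1, 15, 0, 0, 0, 0.3], [0, 0, 25, 0, 0, 0, 0.3], [0, 0, 25, 0, 0, 0, 0.3], [0, 0, 15, 0, 0, 0, 0.3], [0, 0, 0, 0, 0, 0, 0.3]]]}}

```text
time: 36.42
eef_pos: [0.6114, -0.1525, 0.0692]
ee_rot: [-2.077, -2.354, 0.001]
contact_force: [0.6, 0.5, -0.4]
opening: 0.033
```

Run:
```python
from h import *
im=get_image("wrist");cv2.imwrite("pics/w26.png",im[:,:,::-1])
go([*slot(.037),.054],1.69)
```

```text
t=36.48 shift [ 0.1  0.  16.3] yaw 1.695 turn_z 0.005 j [-0.34  0.72  1.5   0.    0.92 -2.03] F [0.2 1.3 0.5] op 0.0325
```

View pics/w26.png

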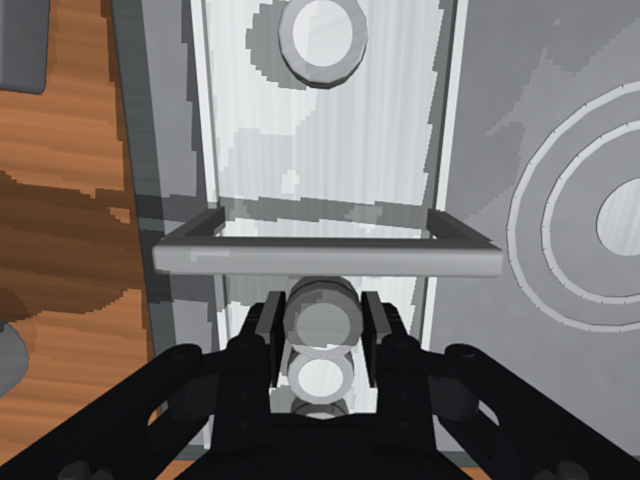

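The handle bar at row 260 stays clear of the gripper and the held box. I'm lowering.

Call:
{"api": "move_arm", "payload": {"motion": [[[0, 0, 8, 0, 0, 0, 0.3], [0, 0, 5, 0, 0, 0, 0.3], [0, 0, 3, 0, 0, 0, 0.3], [0, 0, 1, 0, 0, 0, 0.3], [0, 0, 0, 0, 0, 0, 0.3]]]}}

```text
time: 37.1
eef_pos: [0.612, -0.1532, 0.0535]
ee_rot: [2.079, 2.355, 0.0]
contact_force: [0.1, -0.3, -0.5]
opening: 0.0326
```

Call:
{"api": "move_arm", "payload": {"motion": [[[0, 0, 1, 0, 0, 0, 0.3], [0, 0, 0.7, 0, 0, 0, 0.3], [0, 0, 0, 0, 0, 0, 0.3], [0, 0, 0, 0, 0, 0, 0.3]]]}}

```text
time: 37.6
eef_pos: [0.612, -0.1532, 0.0518]
ee_rot: [2.079, 2.355, 0.0]
contact_force: [0.2, 0.4, 0.2]
opening: 0.033
```

Call:
{"api": "move_arm", "payload": {"motion": [[[0, 0, 1, 0, 0, 0, 0.3], [0, 0, 0.7, 0, 0, 0, 0.3], [0, 0, 0, 0, 0, 0, 0.3], [0, 0, 0, 0, 0, 0, 0.3]]]}}

```text
time: 38.1
eef_pos: [0.6121, -0.1532, 0.0506]
ee_rot: [2.079, 2.355, 0.0]
contact_force: [-2.4, 0.7, 8.3]
opening: 0.0331
```

Call:
{"api": "move_arm", "payload": {"motion": [[[0, 0, -0.4, 0, 0, 0, 0.3], [0, 0, 0, 0, 0, 0, 0.55], [0, 0, 0, 0, 0, 0, 0.6], [0, 0, -5, 0, 0, 0, 0.6], [0, 0, -20, 0, 0, 0, 0.6]]]}}

```text
time: 38.72
eef_pos: [0.6114, -0.153, 0.0751]
ee_rot: [-2.078, -2.354, 0.001]
contact_force: [0.4, -0.4, 0.4]
opening: 0.0514
```

Call:
{"api": "move_arm", "payload": {"motion": [[[0, 0, -40, 0, 0, 0, 0.6], [0, 0, -40, 0, 0, 0, 0.6], [50, 20, -40, 0, 0, 0, 0.6], [50, 20, -40, 0, 0, 0, 0.6], [0, 0, 0, 0, 0, 0, 0.6]]]}}

```text
time: 39.35
eef_pos: [0.6393, -0.0532, 0.2335]
ee_rot: [2.072, 2.355, 0.005]
contact_force: [0.3, -1.9, -0.7]
opening: 0.0516
```

Call:
{"api": "move_arm", "payload": {"motion": [[[0, 0, 0, 0, 0, 0, 0.6], [0, 0, 0, 0, 0, 0, 0.6], [0, 0, 0, 0, 0, 0, 0.6]]]}}

```text
time: 39.72
eef_pos: [0.637, -0.057, 0.2292]
ee_rot: [-2.08, -2.353, 0.001]
contact_force: [-0.8, -0.2, 0.5]
opening: 0.0512
```

Run:
```python
from h import *
import pickle
c=camera_info("wrist")
im=get_image("wrist");cv2.imwrite("pics/w27.png",im[:,:,::-1]);pickle.dump(c,open("c27.pkl","wb"))
crop(get_image("scene"),70,150,440,390,2.1,"pics/s7.png")
go([.56,-.05,.2],1.69)
```

```text
t=39.83 shift [ 16.1 -75.8  29.6] yaw 1.694 turn_z 0.004 j [-0.18  0.54  1.34 -0.    1.26 -1.88] F [0.2 0.3 0. ] op 0.0510
```

View pics/w27.png

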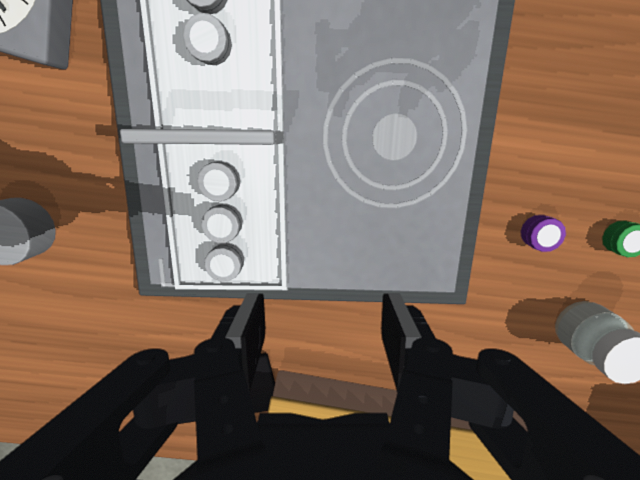

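View pics/s7.png

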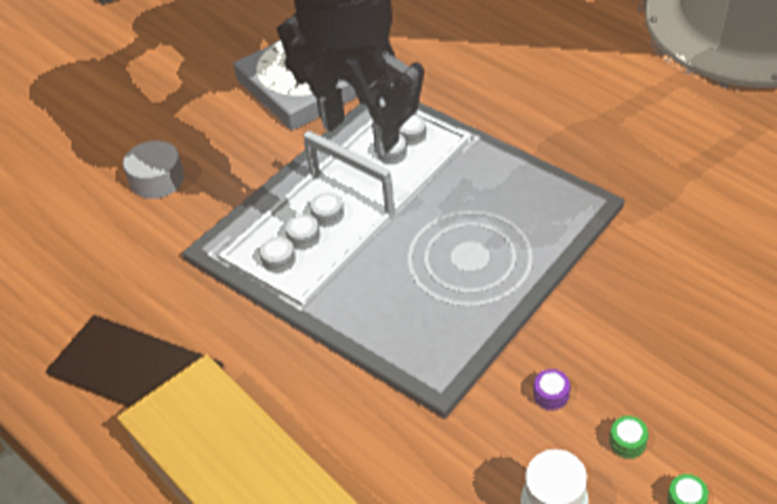

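All five boxes stand in the tray (three beyond the handle, two before it). In the wrist view the heater disc is at (395,137) and the handle bar runs at row 135.

Run:
```python
from h import *
import pickle
c=pickle.load(open("c27.pkl","rb"));im=cv2.imread("pics/w27.png")[:,:,::-1]
g=cv2.cvtColor(im,cv2.COLOR_RGB2GRAY)
crop(im,300,40,500,310,2.2,"pics/w28.png")
t=(g[100:175,360:430]>150).astype(np.uint8);k,l,s,cc=cv2.connectedComponentsWithStats(t)
i=1+np.argmax(s[1:,4]);print(s[i],cc[i]+[360,100]);print("disc",ray("wrist",[cc[i]+[360,100]],.015,c))
print("ring",ray("wrist",[[395,132.5]],.015,c), ray("wrist",[[323,135],[467,135],[395,58],[395,207]],.015,c))
p=ray("wrist",[[142,294],[464,301],[512,5]],.015,c);print(p,np.arctan2(*(p[0]-p[1])[::-1])+np.pi/2,np.arctan2(*(p[1]-p[2])[::-1]))
# top/scene plate estimate of heat from scene
im=get_image("scene");cv2.imwrite("pics/s8.png",im[:,:,::-1])
g=cv2.cvtColor(im,cv2.COLOR_RGB2GRAY);x0,y0=275,255
t=(g[y0:290,x0:315]>170).astype(np.uint8);k,l,s,cc=cv2.connectedComponentsWithStats(t);i=1+np.argmax(s[1:,4]);print(s[i],ray("scene",[cc[i]+[x0,y0]],.015))
```

```text
[   0    0   70   65 3227] [396.45088317 131.82274558]
disc [[ 0.55230454 -0.00247945]]
ring [[ 0.55303456 -0.00366508]] [[ 0.56306858 -0.06747144]
 [ 0.54722256  0.0609353 ]
 [ 0.49367537 -0.01457829]
 [ 0.61973713  0.00859822]]
[[ 0.74059058 -0.23259139]
 [ 0.70796464  0.09716059]
 [ 0.44356782  0.07306391]] 0.09861987541204287 0.09088722253711307
[   0    0   40   35 1382] [[ 0.55642441 -0.00197474]]
```

View pics/w28.png

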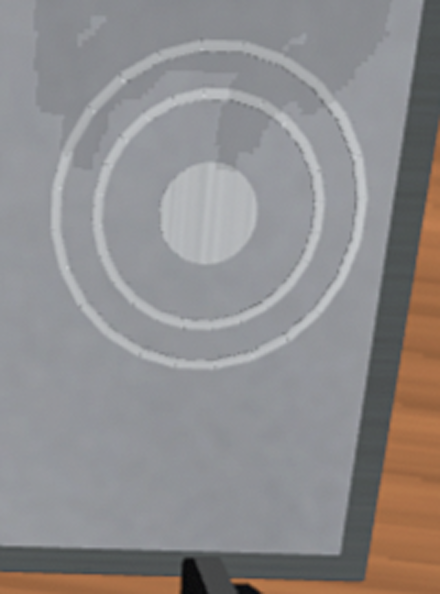

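Call:
{"api": "move_arm", "payload": {"motion": [[[0, 0, 0, 0, 0, 0.176, 0.6], [0, 0, 0, 0, 0, 0.176, 0.6], [0, 0, 0, 0, 0, 0.176, 0.6], [0, 0, 0, 0, 0, 0.176, 0.6], [0, 0, 0, 0, 0, 0.176, 0.6]]]}}

```text
time: 40.5
eef_pos: [0.6374, -0.0563, 0.2299]
ee_rot: [-2.888, -1.236, 0.0]
contact_force: [-0.1, 0.9, -0.1]
opening: 0.0513
```

Call:
{"api": "move_arm", "payload": {"motion": [[[0, 0, 0, 0, 0, 0.176, 0.6], [0, 0, 0, 0, 0, 0.176, 0.6], [0, 0, 0, 0, 0, 0.176, 0.6], [0, 0, 0, 0, 0, 0.17, 0.6], [0, 0, 0, 0, 0, 0, 0.6]]]}}

```text
time: 41.12
eef_pos: [0.6374, -0.0562, 0.2299]
ee_rot: [-3.136, -0.185, 0.0]
contact_force: [-0.3, -0.7, 0.3]
opening: 0.0511
```

Run:
```python
from h import *
go([.5755,-.157,.14],.116)
```

```text
t=41.12 shift [-73.3  92.8  89.9] yaw 0.118 turn_z 0.002 j [-0.18  0.54  1.34  0.    1.26 -0.3 ] F [-0.3 -0.7  0.3] op 0.0511
```

Call:
{"api": "move_arm", "payload": {"motion": [[[-37, 46, 10, 0, 0, 0, 0.5], [-36, 47, 20, 0, 0, 0, 0.5], [0, 0, 30, 0, 0, 0, 0.5], [0, 0, 25, 0, 0, 0, 0.5], [0, 0, 0, 0, 0, 0, 0.5]]]}}

```text
time: 41.75
eef_pos: [0.5748, -0.1568, 0.1436]
ee_rot: [-3.135, -0.189, 0.005]
contact_force: [0.7, -0.3, -0.0]
opening: 0.0426
```

Call:
{"api": "move_arm", "payload": {"motion": [[[0, 0, 0, 0, 0, 0, 0.5], [0, 0, 0, 0, 0, 0, 0.5]]]}}

```text
time: 42.0
eef_pos: [0.5765, -0.1571, 0.1462]
ee_rot: [3.135, 0.186, 0.003]
contact_force: [-0.3, 0.0, -0.5]
opening: 0.0427
```

Run:
```python
from h import *
im=get_image("wrist");cv2.imwrite("pics/w29.png",im[:,:,::-1])
go([.5755,-.157,.083],.116)
```

```text
t=42.05 shift [-1.  -0.1 63. ] yaw 0.118 turn_z 0.002 j [-0.37  0.58  1.54 -0.    1.02 -0.48] F [ 0.9  1.  -0.6] op 0.0427
```

View pics/w29.png

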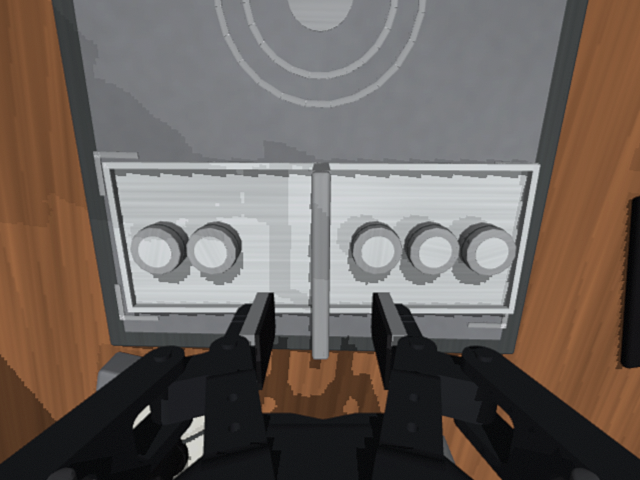

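The bar (cols 313–329) is centred between the pads, and all five boxes stand. I'm descending to the bar.

Call:
{"api": "move_arm", "payload": {"motion": [[[-1, 0, 15, 0, 0, -0.002, 0.5], [0, 0, 20, 0, 0, 0, 0.5], [0, 0, 18, 0, 0, 0, 0.5], [0, 0, 10, 0, 0, 0, 0.5], [0, 0, 0, 0, 0, 0, 0.5]]]}}

```text
time: 42.68
eef_pos: [0.5744, -0.1569, 0.0812]
ee_rot: [-3.135, -0.187, 0.002]
contact_force: [0.3, 0.4, -0.4]
opening: 0.0425
```

Run:
```python
from h import *
im=get_image("wrist");cv2.imwrite("pics/w30.png",im[:,:,::-1])
go([.5755,-.157,.083],.116)
```

```text
t=42.73 shift [ 0.7  0.  -1.1] yaw 0.119 turn_z 0.003 j [-0.37  0.67  1.59 -0.    0.89 -0.49] F [-0.8 -0.1 -0.2] op 0.0427
```

View pics/w30.png

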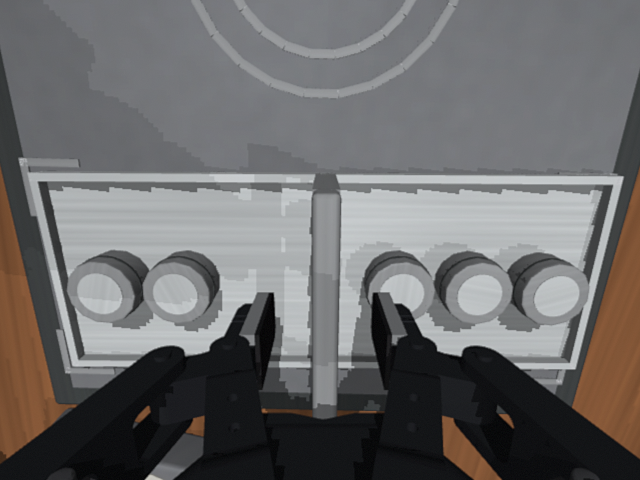

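Call:
{"api": "move_arm", "payload": {"motion": [[[1, 0, -1, 0, 0, 0, 0.3], [0, 0, 0, 0, 0, 0, 0.15], [0, 0, 0, 0, 0, 0, 0], [0, 0, 0, 0, 0, 0, 0], [0, 0, 0, 0, 0, 0, 0]]], "grip_force": 40}}

```text
time: 43.35
eef_pos: [0.576, -0.1571, 0.0837]
ee_rot: [3.136, 0.187, 0.001]
contact_force: [-1.9, 0.9, 5.5]
opening: 0.0094
```

Call:
{"api": "move_arm", "payload": {"motion": [[[0, 0, 0, 0, 0, 0, 0], [0, 0, 0, 0, 0, 0, 0], [0, 0, 0, 0, 0, 0, 0]]]}}

```text
time: 43.72
eef_pos: [0.576, -0.1571, 0.0837]
ee_rot: [3.136, 0.187, 0.001]
contact_force: [-2.4, -0.0, 6.5]
opening: 0.0094
```

Run:
```python
from h import *
im=get_image("wrist");cv2.imwrite("pics/w31.png",im[:,:,::-1])
go([.5755,-.157,.083],.116)
```

```text
t=43.77 shift [-0.5 -0.1  0.7] yaw 0.119 turn_z 0.003 j [-0.37  0.66  1.58 -0.    0.89 -0.49] F [-2.9  0.7  7.4] op 0.0092
```

View pics/w31.png

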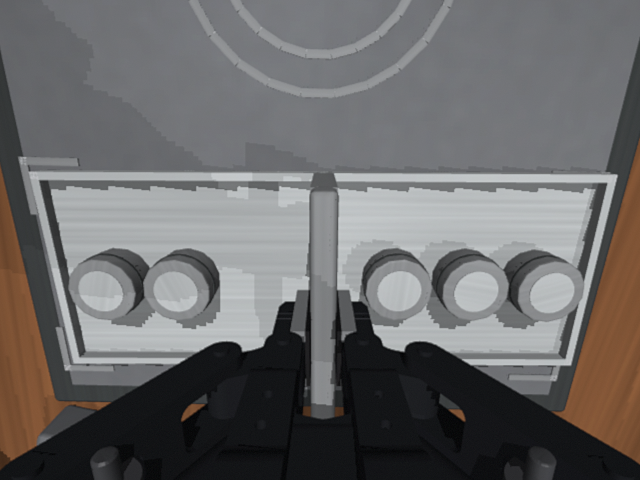

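Gripped with a light downward press (6 N). I'm sliding toward the heater mark.

Call:
{"api": "move_arm", "payload": {"motion": [[[0, -4, 0, 0, 0, 0, 0], [0, -8, 0, 0, 0, 0, 0], [0, -12, 0, 0, 0, 0.004, 0], [0, -14, 0, 0, 0, 0.004, 0], [0, -14, 0, 0, 0, 0.004, 0]]]}}

```text
time: 44.4
eef_pos: [0.5705, -0.1057, 0.0837]
ee_rot: [3.136, 0.168, 0.003]
contact_force: [0.9, -7.1, 3.9]
opening: 0.0091
```

Run:
```python
from h import *
go([.5565,-.003,.0837],.0945)
im=get_image("wrist");cv2.imwrite("pics/w32.png",im[:,:,::-1])
```

```text
t=44.40 shift [  -3.  -103.6   -0.2] yaw 0.107 turn_z 0.012 j [-0.29  0.65  1.63 -0.    0.86 -0.39] F [ 0.9 -7.1  3.9] op 0.0091
```

View pics/w32.png

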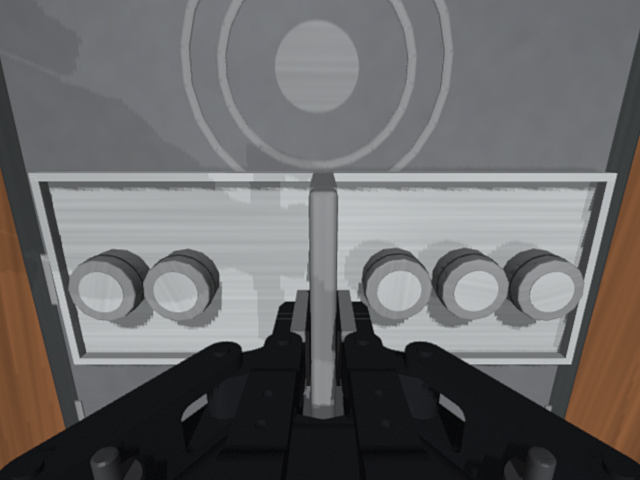

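The tray slides flat with all boxes steady; the heater disc is at (317,67). I'm measuring tray against mark in this view.

```bash
cat > tm.py <<'E'
from h import *
c=camera_info("wrist");im=get_image("wrist");cv2.imwrite("pics/w33.png",im[:,:,::-1])
go([.5565,-.003,.0837],.0945)
g=cv2.cvtColor(im,cv2.COLOR_RGB2GRAY)
crop(im,0,150,320,390,2.4,"pics/w33a.png");crop(im,320,150,640,390,2.4,"pics/w33b.png")
crop(im,170,0,470,180,2.6,"pics/w33c.png")
E
python3 tm.py
```

```text
t=44.50 shift [  -2.8 -102.2   -0. ] yaw 0.108 turn_z 0.013 j [-0.28  0.65  1.63  0.    0.86 -0.39] F [0.9 8.3 9.2] op 0.0092
```

View pics/w33a.png

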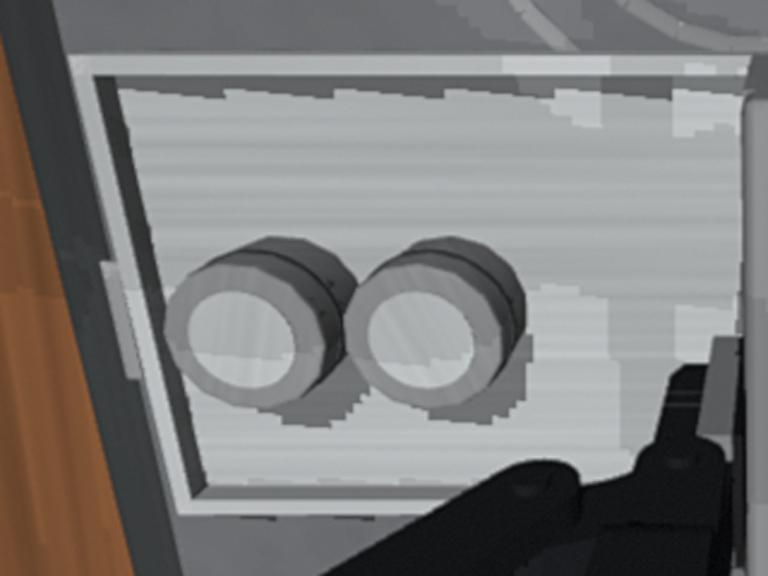

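View pics/w33b.png

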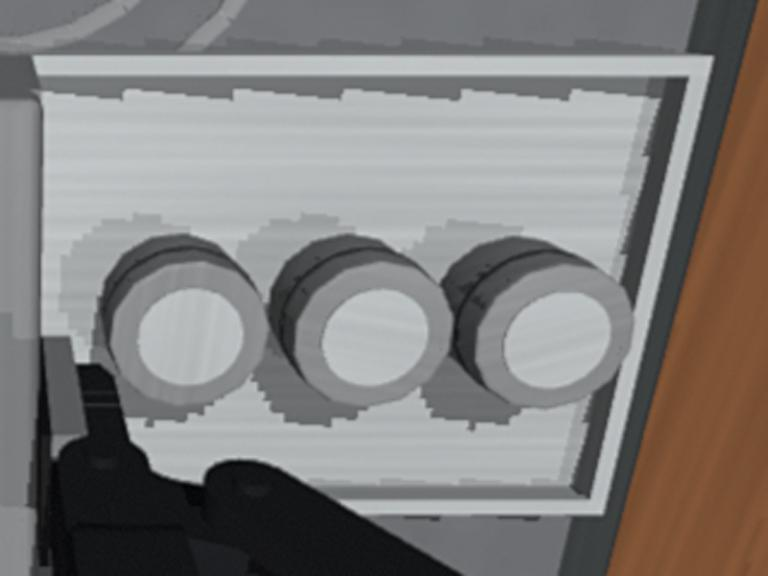

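View pics/w33c.png

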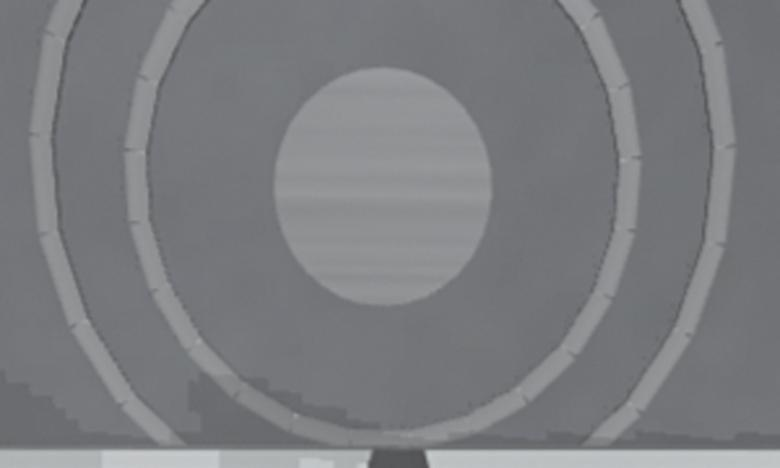

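Run:
```python
from h import *
c=camera_info("wrist")
r=ray("wrist",[[28.3,172.9],[617.1,173.8],[75.8,365],[571.3,365]],.025,c);h=ray("wrist",[[317.3,71.9]],.015,c)[0]
m=r.mean(0)
print(np.round(r,4),"C",m,"heat",h)
print("sizes",np.linalg.norm(r[0]-r[1]),np.linalg.norm(r[2]-r[3]),np.linalg.norm(r[0]-r[2]))
a=[np.arctan2(*(r[1]-r[0])[::-1]),np.arctan2(*(r[3]-r[2])[::-1])];print("tray yaw",a)
s,M=st();print("tcp",s["eef_pos"]);d=np.r_[h-m,0];print("shift tool",M.T@d*1000)
# plate edges
pl=ray("wrist",[[0,155+0/2.4],[138/2.4,390],[320+753/2.4,150],[320+608/2.4,390]],.015,c)
print(pl,np.arctan2(*(pl[0]-pl[1])[::-1])-np.pi/2)
```

```text
[[ 0.4209 -0.065 ]
 [ 0.7086 -0.0345]
 [ 0.4336 -0.1745]
 [ 0.7203 -0.1436]] C [ 0.5708684  -0.10441296] heat [ 0.55710306 -0.00333063]
sizes 0.28924540186088854 0.2884035389939369 0.11023350445842471
tray yaw [np.float64(0.10582717164233559), np.float64(0.10732435850430032)]
tcp [ 0.57020458 -0.10426417  0.08367457]
shift tool [-2.83640104e+00 -1.01975868e+02 -1.13895319e-03]
[[ 0.39969723 -0.05924192]
 [ 0.41301974 -0.20258228]
 [ 0.72112958 -0.02211786]
 [ 0.73630722 -0.16775236]] 0.09267689617497199
```

Call:
{"api": "move_arm", "payload": {"motion": [[[-0.3, -8, 0, 0, 0, 0.003, 0], [-0.3, -13, 0, 0, 0, 0.003, 0], [-0.3, -14, 0, 0, 0, 0.003, 0], [-0.3, -14, 0, 0, 0, 0.003, 0], [-0.3, -14, 0, 0, 0, 0, 0]]]}}

```text
time: 45.12
eef_pos: [0.5628, -0.0432, 0.0837]
ee_rot: [3.137, 0.149, 0.003]
contact_force: [1.8, -8.3, 5.8]
opening: 0.0094
```

Call:
{"api": "move_arm", "payload": {"motion": [[[-0.3, -14, 0, 0, 0, 0, 0], [-0.3, -12, 0, 0, 0, 0, 0], [-0.2, -5, 0, 0, 0, 0, 0], [0, 0, 0, 0, 0, 0, 0], [0, 0, 0, 0, 0, 0, 0]]]}}

```text
time: 45.75
eef_pos: [0.5589, -0.0118, 0.0837]
ee_rot: [-3.138, -0.149, -0.003]
contact_force: [1.1, 3.2, 8.4]
opening: 0.009
```

```bash
python3 - <<'E'
from h import *
go([.557,-.0033,.0837],.095)
E
python3 tm.py
```

```text
t=45.75 shift [-1.1 -8.6 -0. ] yaw 0.095 turn_z 0.000 j [-0.13  0.63  1.68  0.    0.83 -0.22] F [1.1 3.2 8.4] op 0.0090
t=45.80 shift [-1.6 -9.  -0. ] yaw 0.095 turn_z 0.000 j [-0.13  0.63  1.68  0.    0.83 -0.22] F [1.3 2.8 8.1] op 0.0092
```

View pics/w33.png

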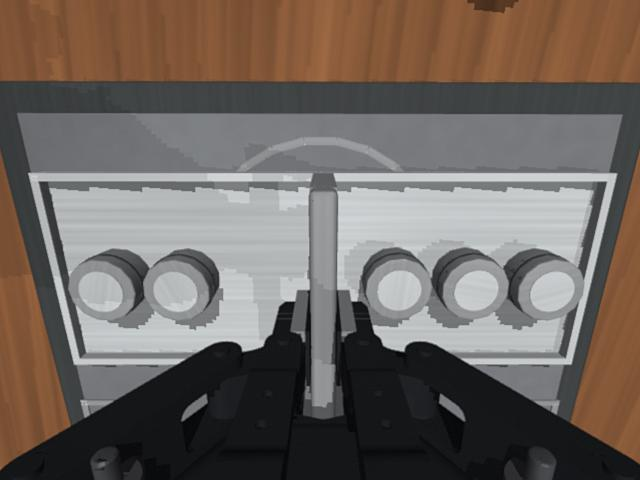

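Call:
{"api": "move_arm", "payload": {"motion": [[[-0.6, -4, 0, 0, 0, 0, 0], [-0.6, -4, 0, 0, 0, 0, 0], [-0.5, -0.8, 0, 0, 0, 0, 0], [0, 0, 0, 0, 0, 0, 0], [0, 0, 0, 0, 0, 0, 0]]]}}

```text
time: 46.42
eef_pos: [0.5568, -0.0038, 0.0837]
ee_rot: [3.137, 0.149, 0.004]
contact_force: [1.5, -3.5, 6.0]
opening: 0.0089
```

```bash
python3 tm.py
python3 - <<'E'
from h import *
go([.5563,-.0032,.0837],.095)
E
```

```text
t=46.48 shift [-0.2 -0.8 -0. ] yaw 0.095 turn_z 0.001 j [-0.11  0.62  1.69 -0.    0.83 -0.21] F [ 2.6 -3.1  4.9] op 0.0092
t=46.48 shift [-0.5 -0.6 -0. ] yaw 0.095 turn_z 0.000 j [-0.11  0.62  1.69 -0.    0.83 -0.21] F [ 2.6 -3.1  4.9] op 0.0092
```

View pics/w33.png

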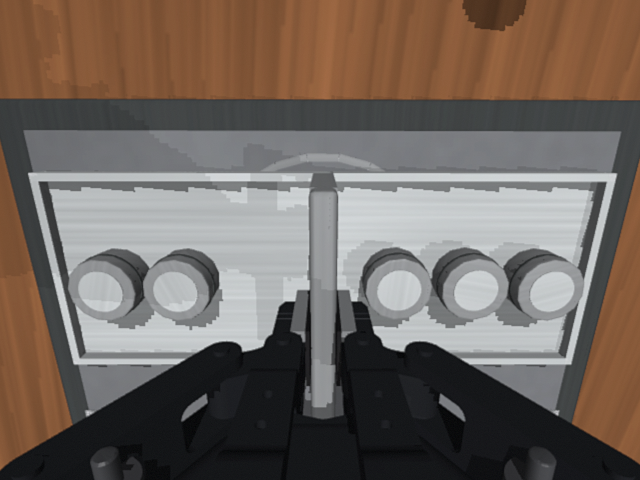

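Call:
{"api": "move_arm", "payload": {"motion": [[[-0.3, -0.6, 0, 0, 0, 0, 0], [0, 0, 0, 0, 0, 0, 0], [0, 0, 0, 0, 0, 0, 0.3], [0, 0, 0, 0, 0, 0, 0.5], [0, 0, 0, 0, 0, 0, 0.5]]]}}

```text
time: 47.1
eef_pos: [0.5552, -0.0027, 0.0829]
ee_rot: [-3.138, -0.149, 0.001]
contact_force: [0.3, 0.2, -0.4]
opening: 0.0422
```

Call:
{"api": "move_arm", "payload": {"motion": [[[0, 0, -20, 0, 0, 0, 0.5], [0, 0, -50, 0, 0, 0, 0.5], [0, 0, -50, 0, 0, 0, 0.5], [0, 20, -30, 0, 0, 0, 0.5], [0, 40, 0, 0, 0, 0, 0.5]]]}}

```text
time: 47.72
eef_pos: [0.5621, -0.0624, 0.2356]
ee_rot: [3.137, 0.152, 0.007]
contact_force: [0.4, 0.7, -1.0]
opening: 0.0422
```

Call:
{"api": "move_arm", "payload": {"motion": [[[0, 40, 0, 0, 0, 0, 0.5], [0, 20, 0, 0, 0, 0, 0.5], [0, 0, 0, 0, 0, 0, 0.5], [0, 0, 0, 0, 0, 0, 0.5]]]}}

```text
time: 48.22
eef_pos: [0.5665, -0.1214, 0.2328]
ee_rot: [-3.137, -0.15, 0.001]
contact_force: [0.7, -0.1, -0.1]
opening: 0.0427
```

Run:
```python
from h import *
import pickle
pickle.dump(camera_info("wrist"),open("c34.pkl","wb"))
im=get_image("wrist");cv2.imwrite("pics/w34.png",im[:,:,::-1])
go([.5563,-.0032,.0837],.095)
im=get_image("scene");cv2.imwrite("pics/s9.png",im[:,:,::-1])
```

```text
t=48.27 shift [   1.1 -118.4  149.2] yaw 0.096 turn_z 0.001 j [-0.31  0.45  1.49  0.    1.2  -0.41] F [ 0.2  0.6 -0.9] op 0.0428
```

View pics/w34.png

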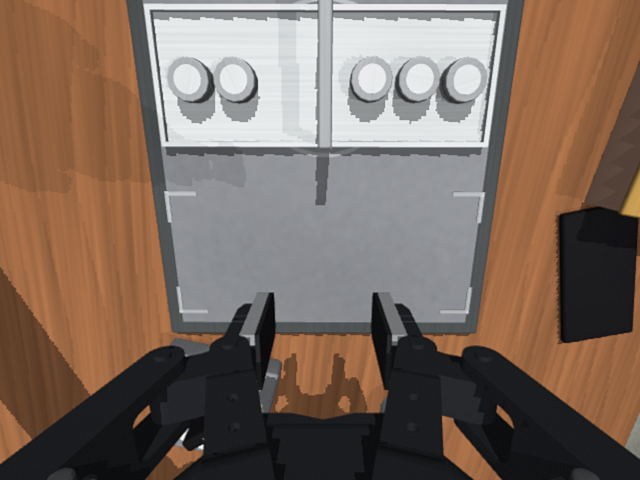

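View pics/s9.png

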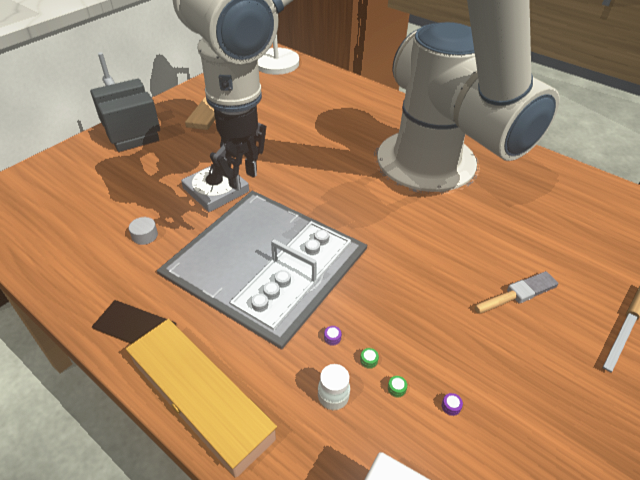

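The tray stands over the heater with all five boxes upright. The four empty load brackets are visible at (166,192), (483,193), (181,314) and (468,314), so I'll use them to check squareness.

Run:
```python
from h import *
im=cv2.imread("pics/w34.png")[:,:,::-1]
crop(im,130,0,330,165,4,"pics/w34a.png");crop(im,330,0,530,165,4,"pics/w34b.png");crop(im,150,180,500,335,2.28,"pics/w34c.png")
```

```text
(no output)
```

View pics/w34a.png

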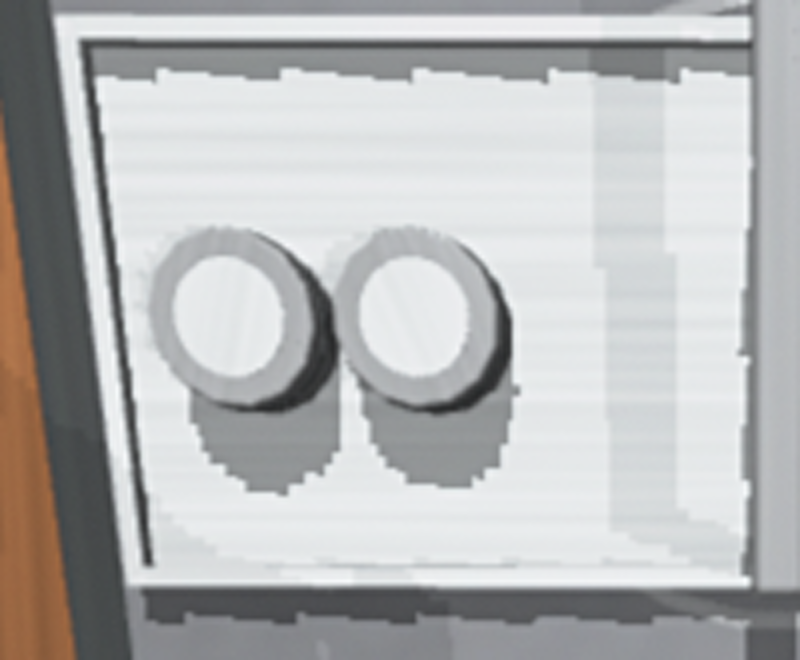

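View pics/w34b.png

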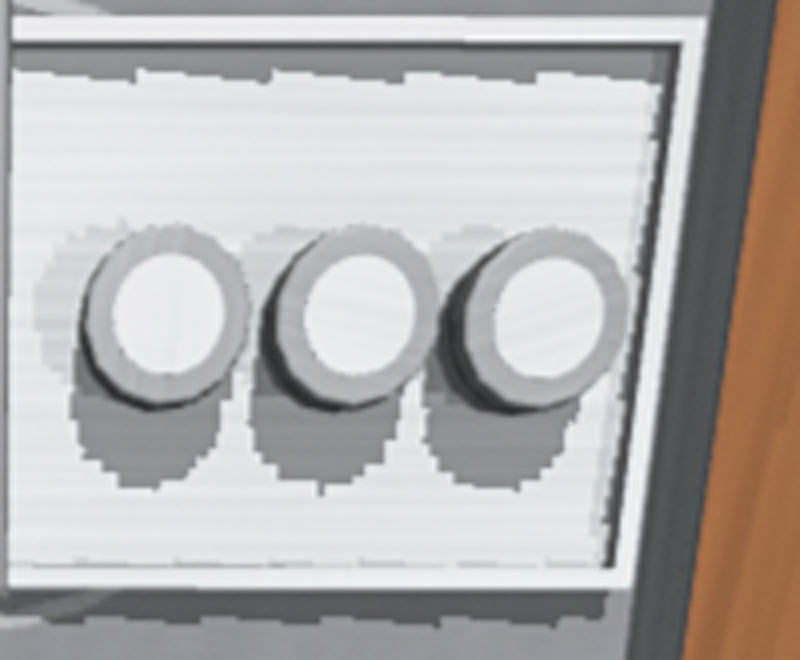

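View pics/w34c.png

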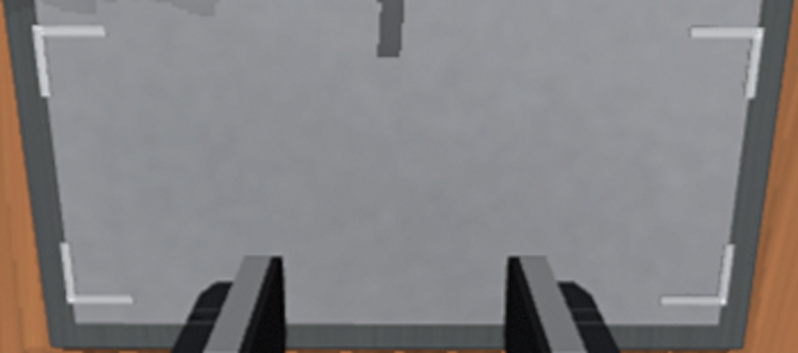

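Run:
```python
from h import *
import pickle
c=pickle.load(open("c34.pkl","rb"))
r=ray("wrist",[[143.75,3.75],[506.75,4.5],[162,146.75],[488,147.5]],.025,c)
b=ray("wrist",[[164.5,191.8],[485,192.3],[179.8,312.5],[469.3,313.3]],.015,c)
for q in (r,b):
    print(q.mean(0),np.linalg.norm(q[0]-q[1]),np.linalg.norm(q[0]-q[2]),np.arctan2(*(q[1]-q[0])[::-1]),np.arctan2(*(q[3]-q[2])[::-1]),np.arctan2(*(q[0]-q[2])[::-1])-np.pi/2,np.arctan2(*(q[1]-q[3])[::-1])-np.pi/2)
for a in (.090,.0945,.099): print(a,"heat est",b.mean(0)+.16*np.array([-np.sin(a),np.cos(a)]))
```

```text
[ 0.55725358 -0.00383961] 0.28980552678244054 0.11026707258078272 0.09273579858185953 0.0929252412007712 0.09478408625095947 0.0954076278424889
[ 0.57236009 -0.16366852] 0.3046401896431626 0.1276455493593584 0.0938093430309311 0.09299463289319196 0.0912433519815985 0.09913699006303389
0.09 heat est [ 0.55797952 -0.00431608]
0.0945 heat est [ 0.55726258 -0.00438241]
0.099 heat est [ 0.55654595 -0.00445196]
```

The tray centre is within about 1 mm of the heater centre, and yaw matches the plate to about 0.002 rad. Next, the gauge.

Run:
```python
from h import *
go([.463,-.345,.235],.095)
```

```text
t=48.33 shift [-124.6  212.8   -2.1] yaw 0.096 turn_z 0.001 j [-0.31  0.45  1.49  0.    1.2  -0.41] F [-0.6 -0.4 -0.1] op 0.0428
```

Call:
{"api": "move_arm", "payload": {"motion": [[[-25, 42, 0, 0, 0, 0, 0.5], [-25, 42, 0, 0, 0, 0, 0.5], [-25, 43, 0, 0, 0, 0, 0.5], [-25, 43, 0, 0, 0, 0, 0.5], [-25, 43, 0, 0, 0, 0, 0.5]]]}}

```text
time: 48.95
eef_pos: [0.4621, -0.3467, 0.2332]
ee_rot: [-3.138, -0.151, -0.0]
contact_force: [0.7, 0.0, -0.1]
opening: 0.0427
```

Call:
{"api": "move_arm", "payload": {"motion": [[[0, 0, 0, 0, 0, 0, 0.5], [0, 0, 0, 0, 0, 0, 0.5], [0, 0, 0, 0, 0, 0, 0.5]]]}}

```text
time: 49.32
eef_pos: [0.4631, -0.345, 0.233]
ee_rot: [-3.138, -0.152, 0.0]
contact_force: [-0.8, 0.2, 0.4]
opening: 0.0426
```

Run:
```python
from h import *
import pickle
pickle.dump(camera_info("wrist"),open("c35.pkl","wb"))
im=get_image("wrist");cv2.imwrite("pics/w35.png",im[:,:,::-1])
go([.463,-.345,.235],.095)
```

```text
t=49.38 shift [-0.1 -0.1 -1.9] yaw 0.097 turn_z 0.002 j [-0.74  0.45  1.5   0.    1.2  -0.84] F [0.2 0.2 0.5] op 0.0426
```

View pics/w35.png

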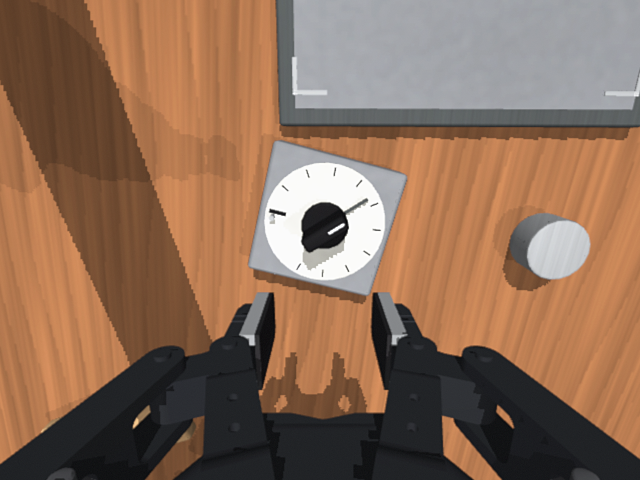

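Run:
```python
from h import *
im=cv2.imread("pics/w35.png")[:,:,::-1]
crop(im,240,130,420,305,3.4,"pics/w35a.png")
```

```text
(no output)
```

View pics/w35a.png

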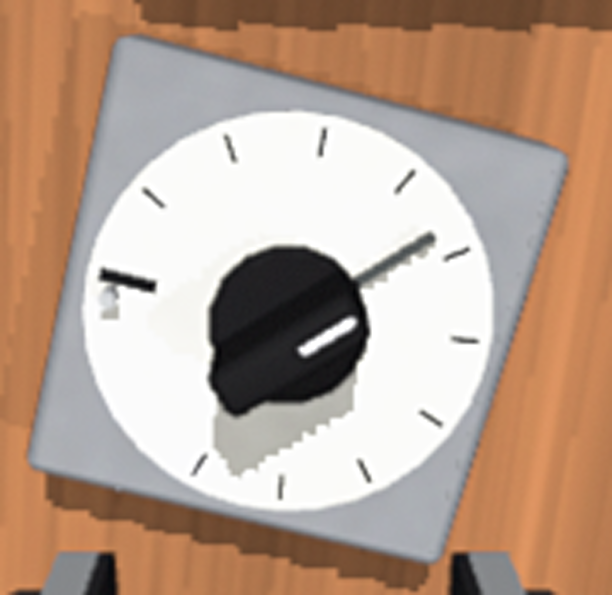

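The crop shows the pointer tip at (433,237), the zero line at (100–155,281) with the stop pin just anticlockwise of it, and the bar mark from (300,350) to (355,322).

Run:
```python
from h import *
import pickle
c=pickle.load(open("c35.pkl","rb"))
f=lambda L,z: ray("wrist",np.array(L)/3.4+[240,130],z,c)
ang=lambda v:np.arctan2(v[1],v[0])
d=f([[288.5,310]],.031)[0];g=f([[120,37],[567,155],[437,562],[32,465]],.03)
print("dial",d,"gauge",g.mean(0))
z=f([[100,274],[155,287]],.031);p=f([[433,237],[357,283]],.033);b=f([[355,322],[300,350]],.07)
print("zero dir",ang(z[0]-z[1]),ang(z.mean(0)-d)," pointer dir",ang(p[0]-p[1]),ang(p[0]-d)," mark",ang(b[0]-b[1]),b)
print("gauge yaw",[ang(g[1]-g[0]),ang(g[2]-g[3]),ang(g[0]-g[3])-np.pi/2,ang(g[1]-g[2])-np.pi/2])
```

```text
dial [ 0.46545113 -0.348288  ] gauge [ 0.46577451 -0.35027532]
zero dir 2.9998387748127686 3.052400636096798  pointer dir 0.6543781551573392 0.5849536673254908  mark 0.5830611770967356 [[ 0.48057576 -0.3404496 ]
 [ 0.46812281 -0.34866297]]
gauge yaw [np.float64(-0.15445804086742926), np.float64(-0.1572120392218045), np.float64(-0.15174840481709562), np.float64(-0.15244882257139336)]
```

Call:
{"api": "move_arm", "payload": {"motion": [[[0, 0, 0, 0, 0, 0.178, 0.5], [0, 0, 0, 0, 0, 0.178, 0.5], [0, 0, 0, 0, 0, 0.178, 0.5], [0, 0, 0, 0, 0, 0.178, 0.5], [0, 0, 0, 0, 0, 0.178, 0.5]]]}}

```text
time: 50.0
eef_pos: [0.463, -0.3454, 0.2331]
ee_rot: [-2.894, 1.223, -0.0]
contact_force: [-0.6, 0.5, 0.7]
opening: 0.0428
```

Call:
{"api": "move_arm", "payload": {"motion": [[[0, 0, 0, 0, 0, 0.177, 0.5], [0, 0, 30, 0, 0, 0, 0.5], [0, 0, 40, 0, 0, 0, 0.5], [0, 0, 40, 0, 0, 0, 0.5], [0, 0, 0, 0, 0, 0, 0.5]]]}}

```text
time: 50.62
eef_pos: [0.4617, -0.3444, 0.121]
ee_rot: [-2.777, 1.465, 0.008]
contact_force: [-0.4, -0.0, -0.3]
opening: 0.0427
```

Run:
```python
from h import *
import pickle
pickle.dump(camera_info("wrist"),open("c36.pkl","wb"))
im=get_image("wrist");cv2.imwrite("pics/w36.png",im[:,:,::-1])
go([.4656,-.349,.069],-.97)
```

```text
t=50.67 shift [ 4.8 -0.5 53.8] yaw -0.971 turn_z -0.001 j [-0.74  0.59  1.6   0.    0.95  0.23] F [-0.3  0.3  1. ] op 0.0423
```

View pics/w36.png

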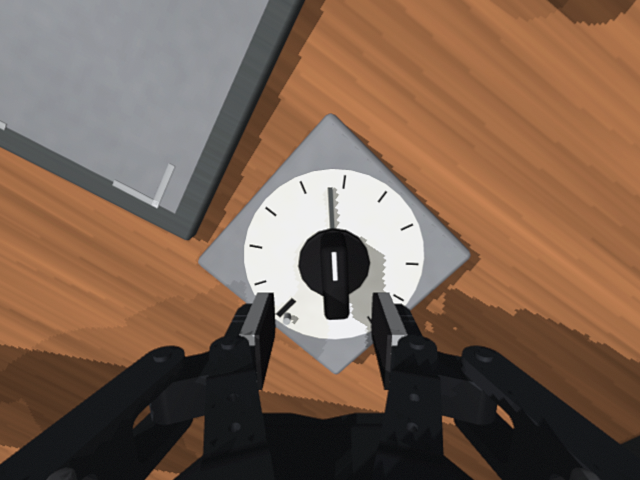

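The bar is nearly vertical in view at col 335 and the pad midline is at 323, so it needs about +5 mm, as computed.

Call:
{"api": "move_arm", "payload": {"motion": [[[4.5, -0.5, 10, 0, 0, 0, 0.5], [0, 0, 15, 0, 0, 0, 0.5], [0, 0, 15, 0, 0, 0, 0.5], [0, 0, 12, 0, 0, 0, 0.5], [0, 0, 0, 0, 0, 0, 0.5]]]}}

```text
time: 51.3
eef_pos: [0.465, -0.3492, 0.0699]
ee_rot: [-2.777, 1.467, 0.003]
contact_force: [-0.1, -0.1, -1.0]
opening: 0.0429
```

Run:
```python
from h import *
im=get_image("wrist");cv2.imwrite("pics/w37.png",im[:,:,::-1])
go([.4656,-.349,.069],-.97)
```

```text
t=51.35 shift [-0.2 -0.5  1.6] yaw -0.972 turn_z -0.002 j [-0.75  0.67  1.63  0.    0.84  0.23] F [ 1.3 -0.2  0.4] op 0.0426
```

View pics/w37.png

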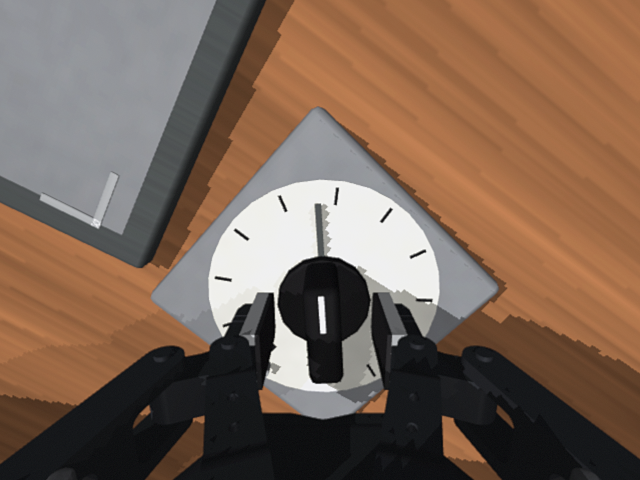

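Call:
{"api": "move_arm", "payload": {"motion": [[[0, 0, 0, 0, 0, 0, 0.3], [0, 0, 0, 0, 0, 0, 0.1], [0, 0, 0, 0, 0, 0, 0], [0, 0, 0, 0, 0, 0, 0], [0, 0, 0, 0, 0, 0, 0]]], "grip_force": 30}}

```text
time: 51.98
eef_pos: [0.4655, -0.3493, 0.0716]
ee_rot: [-2.778, 1.467, -0.0]
contact_force: [-0.8, 3.4, 5.7]
opening: 0.0132
```

Run:
```python
from h import *
go([.4656,-.349,.069],-.97)
print(bot.sense()["wrist_torque"])
```

```text
t=51.98 shift [-0.2 -0.2  2.6] yaw -0.972 turn_z -0.002 j [-0.75  0.67  1.63  0.    0.85  0.23] F [-0.8  3.4  5.7] op 0.0132
[0.59255273 0.1246928  0.01486798]
```

Call:
{"api": "move_arm", "payload": {"motion": [[[0, 0, 0, 0, 0, -0.1, 0], [0, 0, 0, 0, 0, -0.13, 0], [0, 0, 0, 0, 0, -0.13, 0], [0, 0, 0, 0, 0, -0.13, 0], [0, 0, 0, 0, 0, -0.13, 0]]]}}

```text
time: 52.6
eef_pos: [0.4652, -0.349, 0.0716]
ee_rot: [-3.094, 0.543, 0.001]
contact_force: [-2.1, 5.7, 7.2]
opening: 0.0134
```

Run:
```python
from h import *
im=get_image("wrist");cv2.imwrite("pics/w38.png",im[:,:,::-1])
go([.4656,-.349,.069],1.417)
print(bot.sense()["wrist_torque"])
```

```text
t=52.65 shift [ 0.4 -0.2  2.6] yaw -0.340 turn_z -1.757 j [-0.75  0.67  1.63  0.    0.85 -0.41] F [-2.6  4.6  7.3] op 0.0132
[0.82564865 0.33599581 0.08986761]
```

View pics/w38.png

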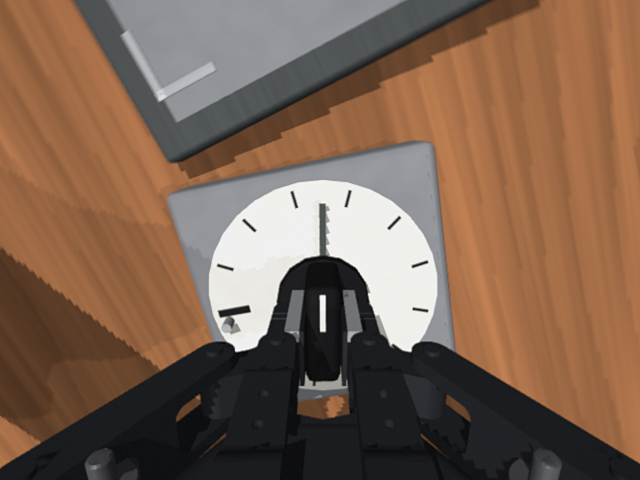

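The knob turns with the gripper: the pointer stays vertical in view while the dial rotates under it. I'm continuing.

Call:
{"api": "move_arm", "payload": {"motion": [[[0, 0, 0, 0, 0, -0.13, 0], [0, 0, 0, 0, 0, -0.13, 0], [0, 0, 0, 0, 0, -0.13, 0], [0, 0, 0, 0, 0, -0.13, 0], [0, 0, 0, 0, 0, -0.13, 0]]]}}

```text
time: 53.28
eef_pos: [0.4649, -0.349, 0.0715]
ee_rot: [-3.105, -0.473, 0.001]
contact_force: [-5.3, 4.4, 8.5]
opening: 0.0135
```

Call:
{"api": "move_arm", "payload": {"motion": [[[0, 0, 0, 0, 0, -0.13, 0], [0, 0, 0, 0, 0, -0.13, 0], [0, 0, 0, 0, 0, -0.13, 0], [0, 0, 0, 0, 0, -0.13, 0], [0, 0, 0, 0, 0, -0.13, 0]]]}}

```text
time: 53.9
eef_pos: [0.4646, -0.3491, 0.0715]
ee_rot: [-2.791, -1.439, 0.001]
contact_force: [-8.2, 3.3, 9.2]
opening: 0.0137
```

Call:
{"api": "move_arm", "payload": {"motion": [[[0, 0, 0, 0, 0, -0.13, 0], [0, 0, 0, 0, 0, -0.13, 0], [0, 0, 0, 0, 0, -0.08, 0], [0, 0, 0, 0, 0, 0, 0]]]}}

```text
time: 54.4
eef_pos: [0.4645, -0.3493, 0.0715]
ee_rot: [-2.51, -1.887, 0.001]
contact_force: [-9.6, 1.3, 9.2]
opening: 0.0131
```

Run:
```python
from h import *
im=get_image("wrist");cv2.imwrite("pics/w39.png",im[:,:,::-1])
go([.4656,-.349,.069],1.417)
print(bot.sense()["wrist_torque"])
```

```text
t=54.45 shift [0.6 1.  2.5] yaw 1.289 turn_z -0.128 j [-0.75  0.67  1.63 -0.    0.85 -2.04] F [-8.3  0.6 10. ] op 0.0130
[0.23661857 1.41055795 0.0337419 ]
```

View pics/w39.png

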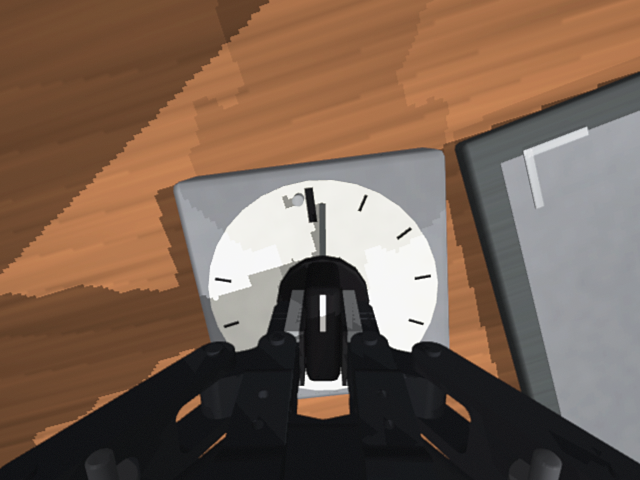

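About 0.13 rad is left. I'm easing up to the stop.

Call:
{"api": "move_arm", "payload": {"motion": [[[0, 0, 0, 0, 0, -0.05, 0], [0, 0, 0, 0, 0, -0.05, 0], [0, 0, 0, 0, 0, -0.03, 0], [0, 0, 0, 0, 0, -0.02, 0], [0, 0, 0, 0, 0, 0, 0]]]}}

```text
time: 55.08
eef_pos: [0.4647, -0.3494, 0.0716]
ee_rot: [-2.364, -2.068, 0.001]
contact_force: [-7.5, 0.7, 9.1]
opening: 0.0129
```

Run:
```python
from h import *
go([.4656,-.349,.069],1.417)
print(bot.sense()["wrist_torque"])
im=get_image("wrist");crop(im,180,130,460,400,2.1,"pics/w40.png")
```

```text
t=55.08 shift [0.6 0.8 2.6] yaw 1.438 turn_z 0.021 j [-0.75  0.67  1.63 -0.    0.85 -2.18] F [-7.5  0.7  9.1] op 0.0129
[ 0.13351476  1.30136681 -0.58934891]
```

View pics/w40.png

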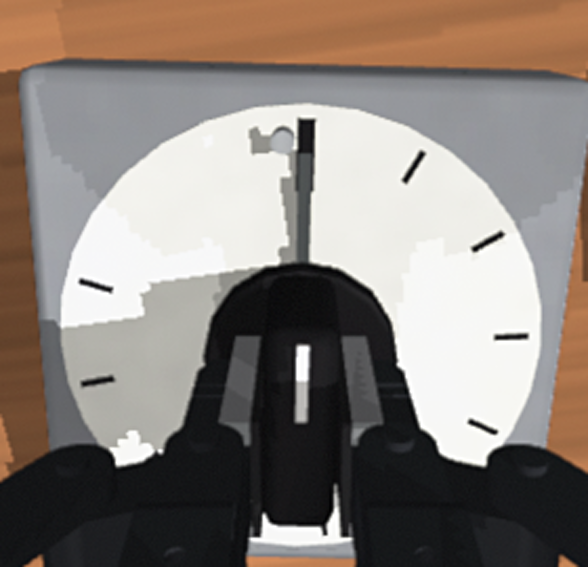

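Torque about the vertical rose to 0.59 N m and the pointer lies on the zero line, so it is against the stop. I'm releasing.

Call:
{"api": "move_arm", "payload": {"motion": [[[0, 0, 0, 0, 0, 0, 0.3], [0, 0, 0, 0, 0, 0, 0.5], [0, 0, 0, 0, 0, 0, 0.5], [0, 0, -20, 0, 0, 0, 0.5], [0, 0, -50, 0, 0, 0, 0.5]]]}}

```text
time: 55.75
eef_pos: [0.4646, -0.3488, 0.1401]
ee_rot: [-2.361, -2.067, 0.001]
contact_force: [0.4, -0.5, 0.9]
opening: 0.0425
```

Call:
{"api": "move_arm", "payload": {"motion": [[[0, 0, -50, 0, 0, 0, 0.5], [0, 0, -30, 0, 0, 0, 0.5], [0, 0, 0, 0, 0, 0, 0.5], [0, 0, 0, 0, 0, 0, 0.5]]]}}

```text
time: 56.25
eef_pos: [0.4652, -0.3494, 0.2204]
ee_rot: [-2.363, -2.069, 0.0]
contact_force: [-0.1, 0.1, 0.0]
opening: 0.0427
```

Run:
```python
from h import *
import pickle
pickle.dump(camera_info("wrist"),open("c41.pkl","wb"))
im=get_image("wrist");cv2.imwrite("pics/w41.png",im[:,:,::-1]);crop(im,200,100,460,340,2.4,"pics/w41a.png")
im=get_image("top");cv2.imwrite("pics/t41.png",im[:,:,::-1])
im=get_image("scene");cv2.imwrite("pics/s41.png",im[:,:,::-1])
```

```text
(no output)
```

View pics/w41a.png

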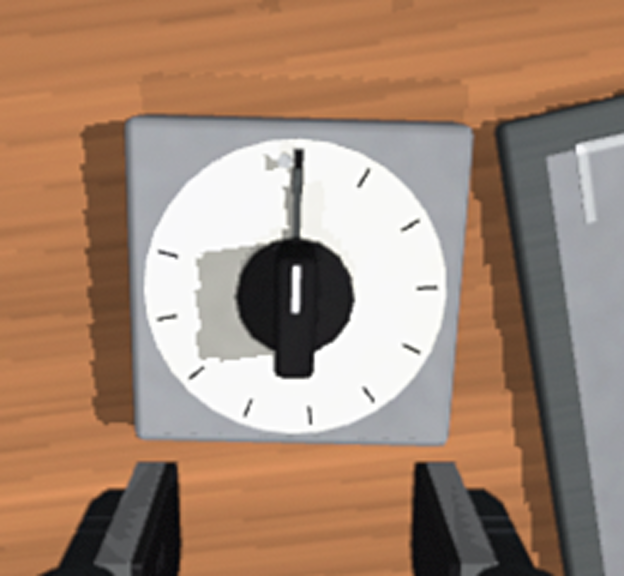

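View pics/t41.png

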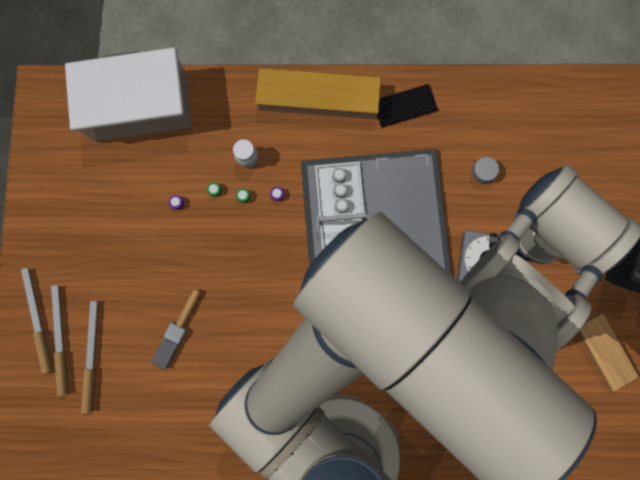

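View pics/s41.png

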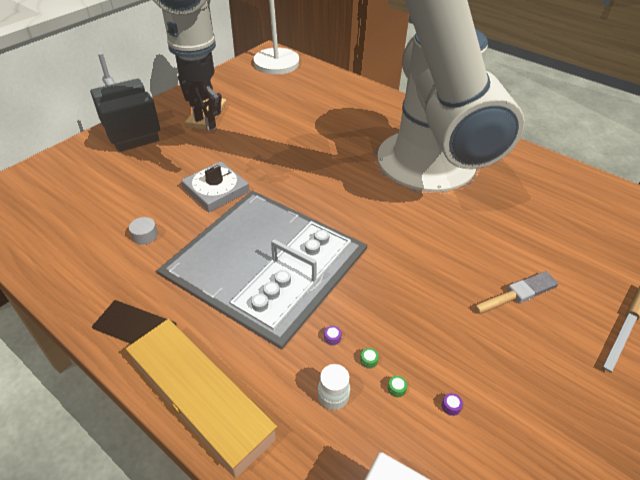

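The pointer lies along the zero line beside its stop pin, the tray with all five boxes is on the heater, the other things on the bench haven't moved, and the robot is clear. I'm handing the job in.

Run:
```python
from h import *
print(bot.sense()["time"], bot.sense()["contact_force"]);print(job.close_job())
```

```text
56.4 [-0.6361337  -0.26175032 -0.95424958]
the job is handed in; nothing more can be done
None
```

The job is done and handed in at 56.4 s on the robot's clock; no verdict is reported.

- **Boxes:** All five silver boxes stand upright on the tray floor, three on one side of the handle and two on the other. I gripped each at 20 N, the lightest setting. I did not touch the green and purple look-alikes.
- **Spacing:** I set the boxes about 38 mm apart rather than the listed 41 mm, to keep the end ones clear of the rim.
- **Tray:** I slid it by the handle with a slight downward press of about 4–9 N and never lifted it. The last wrist-camera check put its centre about 1 mm from the heater centre and its angle within about 0.002 rad of the plate's. The individual estimates of the heater centre differed by 1–2 mm.
- **Knob:** I turned it about 2.4 rad anticlockwise until the torque rose to 0.6 N m at the stop. After release the pointer lies on the zero line.
- **Final view:** The other things on the bench looked unmoved, and the gripper was clear of everything. No check failed. Early tray position estimates from the top and wrist cameras differed by about 5 mm, and I used the wrist-camera figures.

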